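# Load and clamp tissue blocks in the scanner carrier

### The job

Load every tissue block from the compartment tray into the three-socket scanner carrier, one to a socket, any socket: swing the socket's red-knobbed clamp lever open, hook the block's plain end under the steel lip, turn the label end down until the block lies flat on its seat, and swing the lever fully shut over the label end. There are two or three blocks; when you finish, all three levers must be fully shut, also that of an empty socket, and the slide boxes and the jar must be left where they stand.

Things in the scene. Friction and masses are not known exactly. Their poses are not given: they have to be found in the camera images.
- carrier: Block carrier of the tissue-block scanner, fixed on the bench: aluminium plate 150 x 296 x 12 mm with three dark clamp sockets side by side, 95 mm apart along its y. Origin: on the table under the middle socket's centre; x points from the retaining lips to the levers, z up; the plate reaches from x = -65 to +85 mm. It stands with the levers on the robot's side, give or take 0.15 rad.
- tray: Pale shallow compartment tray, fixed, 210 (x) x 162 (y) mm, 2 x 2 compartments of about 96 x 72 mm; floor 6 mm above the table, walls and dividers 6 mm thick with tops 14 mm above the table. Origin: centre of the underside. At the start each block lies flat in a compartment, its label end towards the tray's +x, which points roughly at the robot.
- seat1 (a point): Centre of the floor of socket 1 (at the carrier's +y end), 18 mm above the table; axes as the carrier's. A block seated flat has its origin here, with about 2 mm play each way along x and 3 mm along y. Side rails 5 mm high at y = +-29 mm. At x = +42 mm a ledge 5 mm high: a block cannot slide in flat, its label end must come down from above.
- lip1 (a point): Middle of the lower front edge of socket 1's steel retaining lip, 10 mm above the socket's floor, at x = -33.5 mm from its centre. The lip is 56 mm wide and 4 mm thick; the backstop behind it has its face at x = -41.5 mm. A block's 6 mm plate goes under it, plain end first, with the label end raised 0.2 to 0.35 rad, as far as the backstop; then it turns down.
- lever1 (a joint): Clamp lever of socket 1, a bell crank; stays where it is left (stiff hinge, 0.1 N m). 0 = shut: handle upright, steel nose 0.5 mm over the label end of a seated block. Grows as the handle swings to the carrier's +x and the nose rises; 1.45 = fully open. At the start 0 to 0.9, not open enough for loading; from 1.3 on the nose is clear.
- hinge1 (a point): Hinge axis of lever 1 (along the carrier's y), at x = +66 mm from the socket's centre, 11 mm above its floor, between two steel ears.
- knob1 (a point): Centre of the red barrel knob at the end of lever 1's handle, 55 mm from the hinge axis: 16 mm in diameter, 22 mm long along the hinge's direction, with flat ends; easily pinched from above, and turns between the pads.
- seat2 (a point): Centre of the floor of socket 2 (in the middle), 18 mm above the table; axes as the carrier's. A block seated flat has its origin here, with about 2 mm play each way along x and 3 mm along y. Side rails 5 mm high at y = +-29 mm. At x = +42 mm a ledge 5 mm high: a block cannot slide in flat, its label end must come down from above.
- lip2 (a point): Middle of the lower front edge of socket 2's steel retaining lip, 10 mm above the socket's floor, at x = -33.5 mm from its centre. The lip is 56 mm wide and 4 mm thick; the backstop behind it has its face at x = -41.5 mm. A block's 6 mm plate goes under it, plain end first, with the label end raised 0.2 to 0.35 rad, as far as the backstop; then it turns down.
- lever2 (a joint): Clamp lever of socket 2, a bell crank; stays where it is left (stiff hinge, 0.1 N m). 0 = shut: handle upright, steel nose 0.5 mm over the label end of a seated block. Grows as the handle swings to the carrier's +x and the nose rises; 1.45 = fully open. At the start 0 to 0.9, not open enough for loading; from 1.3 on the nose is clear.
- hinge2 (a point): Hinge axis of lever 2 (along the carrier's y), at x = +66 mm from the socket's centre, 11 mm above its floor, between two steel ears.
- knob2 (a point): Centre of the red barrel knob at the end of lever 2's handle, 55 mm from the hinge axis: 16 mm in diameter, 22 mm long along the hinge's direction, with flat ends; easily pinched from above, and turns between the pads.
- seat3 (a point): Centre of the floor of socket 3 (at the carrier's -y end), 18 mm above the table; axes as the carrier's. A block seated flat has its origin here, with about 2 mm play each way along x and 3 mm along y. Side rails 5 mm high at y = +-29 mm. At x = +42 mm a ledge 5 mm high: a block cannot slide in flat, its label end must come down from above.
- lip3 (a point): Middle of the lower front edge of socket 3's steel retaining lip, 10 mm above the socket's floor, at x = -33.5 mm from its centre. The lip is 56 mm wide and 4 mm thick; the backstop behind it has its face at x = -41.5 mm. A block's 6 mm plate goes under it, plain end first, with the label end raised 0.2 to 0.35 rad, as far as the backstop; then it turns down.
- lever3 (a joint): Clamp lever of socket 3, a bell crank; stays where it is left (stiff hinge, 0.1 N m). 0 = shut: handle upright, steel nose 0.5 mm over the label end of a seated block. Grows as the handle swings to the carrier's +x and the nose rises; 1.45 = fully open. At the start 0 to 0.9, not open enough for loading; from 1.3 on the nose is clear.
- hinge3 (a point): Hinge axis of lever 3 (along the carrier's y), at x = +66 mm from the socket's centre, 11 mm above its floor, between two steel ears.
- knob3 (a point): Centre of the red barrel knob at the end of lever 3's handle, 55 mm from the hinge axis: 16 mm in diameter, 22 mm long along the hinge's direction, with flat ends; easily pinched from above, and turns between the pads.
- block_pink: Tissue block: pink plate 80 x 52 x 6 mm with an off-white wax slab (52 x 42 mm, 20 mm high) centred on it, 26 mm high in all, about 75 g. The plate sticks out 14 mm past the wax at each end, 5 mm at each side. Origin: centre of the underside; x towards the end with the white label strip, z up. Well gripped across the wax's 42 mm. May be absent.
- block_yellow: Tissue block: yellow plate 80 x 52 x 6 mm with an off-white wax slab (52 x 42 mm, 20 mm high) centred on it, 26 mm high in all, about 75 g. The plate sticks out 14 mm past the wax at each end, 5 mm at each side. Origin: centre of the underside; x towards the end with the white label strip, z up. Well gripped across the wax's 42 mm. May be absent.
- block_green: Tissue block: green plate 80 x 52 x 6 mm with an off-white wax slab (52 x 42 mm, 20 mm high) centred on it, 26 mm high in all, about 75 g. The plate sticks out 14 mm past the wax at each end, 5 mm at each side. Origin: centre of the underside; x towards the end with the white label strip, z up. Well gripped across the wax's 42 mm. May be absent.
- block_blue: Tissue block: blue plate 80 x 52 x 6 mm with an off-white wax slab (52 x 42 mm, 20 mm high) centred on it, 26 mm high in all, about 75 g. The plate sticks out 14 mm past the wax at each end, 5 mm at each side. Origin: centre of the underside; x towards the end with the white label strip, z up. Well gripped across the wax's 42 mm. May be absent.
- red_box: Bystander: closed red slide box 100 x 85 x 34 mm; origin at the centre of its underside.
- blue_box: Bystander: closed blue slide box 100 x 85 x 34 mm; origin at the centre of its underside.
- jar: Bystander: amber glass jar with a black cap, 64 mm in diameter, 75 mm high; origin at the centre of its underside.
Not all that is in view belongs to the job. What is shaped like the block_pink but purple is not meant.

How it is judged (in metres and radians):
At the end, for the whole second after the job is handed in: Every block present lies in a socket, origin within 4 mm along the socket's x, 5 mm along y and 3 mm in height of the seat point, tilted less than 0.06 rad, label end on the lever side, at rest; all three levers read less than 0.1 rad (((x of block_pink in the frame of seat1 between -0.004 and 0.004 m and y of block_pink in the frame of seat1 between -0.005 and 0.005 m and z of block_pink in the frame of seat1 between -0.003 and 0.003 m and x of lip1 in the frame of block_pink below -0.02 m and angle between block_pink's own z axis and vertical below 0.06 rad) or (x of block_pink in the frame of seat2 between -0.004 and 0.004 m and y of block_pink in the frame of seat2 between -0.005 and 0.005 m and z of block_pink in the frame of seat2 between -0.003 and 0.003 m and x of lip2 in the frame of block_pink below -0.02 m and angle between block_pink's own z axis and vertical below 0.06 rad) or (x of block_pink in the frame of seat3 between -0.004 and 0.004 m and y of block_pink in the frame of seat3 between -0.005 and 0.005 m and z of block_pink in the frame of seat3 between -0.003 and 0.003 m and x of lip3 in the frame of block_pink below -0.02 m and angle between block_pink's own z axis and vertical below 0.06 rad)) and ((x of block_yellow in the frame of seat1 between -0.004 and 0.004 m and y of block_yellow in the frame of seat1 between -0.005 and 0.005 m and z of block_yellow in the frame of seat1 between -0.003 and 0.003 m and x of lip1 in the frame of block_yellow below -0.02 m and angle between block_yellow's own z axis and vertical below 0.06 rad) or (x of block_yellow in the frame of seat2 between -0.004 and 0.004 m and y of block_yellow in the frame of seat2 between -0.005 and 0.005 m and z of block_yellow in the frame of seat2 between -0.003 and 0.003 m and x of lip2 in the frame of block_yellow below -0.02 m and angle between block_yellow's own z axis and vertical below 0.06 rad) or (x of block_yellow in the frame of seat3 between -0.004 and 0.004 m and y of block_yellow in the frame of seat3 between -0.005 and 0.005 m and z of block_yellow in the frame of seat3 between -0.003 and 0.003 m and x of lip3 in the frame of block_yellow below -0.02 m and angle between block_yellow's own z axis and vertical below 0.06 rad)) and ((x of block_green in the frame of seat1 between -0.004 and 0.004 m and y of block_green in the frame of seat1 between -0.005 and 0.005 m and z of block_green in the frame of seat1 between -0.003 and 0.003 m and x of lip1 in the frame of block_green below -0.02 m and angle between block_green's own z axis and vertical below 0.06 rad) or (x of block_green in the frame of seat2 between -0.004 and 0.004 m and y of block_green in the frame of seat2 between -0.005 and 0.005 m and z of block_green in the frame of seat2 between -0.003 and 0.003 m and x of lip2 in the frame of block_green below -0.02 m and angle between block_green's own z axis and vertical below 0.06 rad) or (x of block_green in the frame of seat3 between -0.004 and 0.004 m and y of block_green in the frame of seat3 between -0.005 and 0.005 m and z of block_green in the frame of seat3 between -0.003 and 0.003 m and x of lip3 in the frame of block_green below -0.02 m and angle between block_green's own z axis and vertical below 0.06 rad)) and ((x of block_blue in the frame of seat1 between -0.004 and 0.004 m and y of block_blue in the frame of seat1 between -0.005 and 0.005 m and z of block_blue in the frame of seat1 between -0.003 and 0.003 m and x of lip1 in the frame of block_blue below -0.02 m and angle between block_blue's own z axis and vertical below 0.06 rad) or (x of block_blue in the frame of seat2 between -0.004 and 0.004 m and y of block_blue in the frame of seat2 between -0.005 and 0.005 m and z of block_blue in the frame of seat2 between -0.003 and 0.003 m and x of lip2 in the frame of block_blue below -0.02 m and angle between block_blue's own z axis and vertical below 0.06 rad) or (x of block_blue in the frame of seat3 between -0.004 and 0.004 m and y of block_blue in the frame of seat3 between -0.005 and 0.005 m and z of block_blue in the frame of seat3 between -0.003 and 0.003 m and x of lip3 in the frame of block_blue below -0.02 m and angle between block_blue's own z axis and vertical below 0.06 rad)) and value of joint each of lever1, lever2, lever3 below 0.1 rad and linear speed of each of block_pink, block_yellow, block_green, block_blue below 0.02 m/s); the robot touches nothing.
It fails at once if the red box is shoved more than 30 mm or tipped over (distance of red_box from where it was at the start of the episode above 0.03 m or angle between red_box's own z axis and vertical above 0.5 rad).
It fails at once if the blue box is shoved more than 30 mm or tipped over (distance of blue_box from where it was at the start of the episode above 0.03 m or angle between blue_box's own z axis and vertical above 0.5 rad).
It fails at once if the jar is shoved more than 30 mm or tipped over (distance of jar from where it was at the start of the episode above 0.03 m or angle between jar's own z axis and vertical above 0.5 rad).
Of block_pink, block_yellow, block_green, block_blue only 2 to 3 are there at a start; the rules pass over those that are not, and their reading is None.
At some moment in a run one of block_pink, block_yellow, block_green, block_blue may be knocked a few centimetres aside while the robot is not near it.
Once in a run the grip may slacken for a moment while it holds something.
It also fails if it takes over 210 s, if anything falls off the work surface, if the arm or the gripper's body presses on something with over 40 N, if the wrist force passes 120 N, or if a joint passes its speed limit or range.

### The arm

A 7-joint arm with a two-finger parallel gripper is mounted at the origin on the work surface. World frame = base frame: x ahead of the robot, y to its left, z up, the work surface at z = 0. Lengths are in mm, angles in rad, forces in N, time in s.
With the tool pointing down it reaches from about 400 to 875 mm from the base axis. Payload 4.4 kg.
Tool frame: the origin (TCP) lies between the finger pads; the fingertips stand 22 mm ahead of it and the grasp point (between the pads) lies 3 mm ahead of it; z points along the fingers, y is the line along which they close (so a half turn about z gives the same grasp; the last joint's range is limited). The gripper opens to 85 mm and grips with 20 to 120 N. Pads are 22 mm wide; open, the fingers measure 114 mm over their backs; the gripper's body (76 mm by 85 mm) begins 54 mm behind the grasp point. The pads swing forward as they close: fully open they stand 13 mm farther back than shut.
Start: joints at [-1.167, 0.628, 0.038, 1.517, -0.027, 0.996, -0.02], TCP at [294.241, 579.603, 253.313] pointing down, gripper open.
Joint ranges: [-3.06, 3.06], [-0.37, 2.12], [-1.25, 1.32], [0.18, 2.47], [-1.1, 4.24], [0.23, 1.98], [-2.94, 2.94]. Speed limits (rad/s): [2.57, 2.57, 3.14, 3.14, 3.14, 3.14, 3.14].

### API

Orientations are given as [roll, pitch, yaw] about the fixed x, y, z axes, in that order (R = Rz(yaw) Ry(pitch) Rx(roll)).
In Python, from cell import ctrl gives the robot as it stands.
- The arm moves only by the tool step_arm, never from a script. Its argument "plan" is a list of rows, each an object of numbers: "dx", "dy", "dz": the shift along the tool's x, y, z scaled (see below); "ax", "ay", "az": the turn, a rotation vector about the tool's x, y, z scaled (see below); "gripper": the opening, from 0 (shut) to 1 (fully open). A call has 1 to 20 rows; each row shifts and turns the commanded pose from where the row before left it, along the tool's axes as they then stand; what a row does not reach is not made up. The controller multiplies each number of a shift by 0.3 m and each number of a turn by 90 degrees. A row lasts 1/8 s, in which the tool goes at most 62.5 mm and 10.7 degrees, less where a joint would pass 70% of its speed; a pose out of reach is approached as far as the arm can. A call with a number of a shift or a turn outside -1 to 1 is refused whole. A call with a gripper value outside its range is refused whole. The fingers move at their own pace and stop on an object; the grip force is fixed at half the most. Time passes only in rows, so rows that do not move let the fingers close. It gives the time, the measured TCP pose, the force, the opening and the grip force at its end, in the units of the state.
- ctrl.read_state(): the state, without advancing time (a new reading comes with each control period).
- ctrl.get_image(name): name is "scene" or "top" or "wrist"; returns a dict with "color" (480x640x3 uint8, red, green, blue), "range_z" (480x640 float32, mm along the optical axis (not along the pixel's ray), 0 where there is no reading), "fx", "fy", "cx", "cy" (pixels), "T" (4x4, takes a point from camera to world coordinates); the wrist camera has in their place "T_tool_cam" (4x4, takes a point from camera to tool coordinates, whose origin is the TCP and whose axes are the flange's). Camera axes: x right, y down, z forward; pixel columns grow to the right and rows downward; lengths in mm; the calibration is good to about 2 mm. A picture is of the moment at which its call begins: read the wrist's pose just before it.
- ctrl.finish_job(): hands the job in; it is judged then, once.
The state is a dict: "clock": time; "qpos": joint angles; "qd": joint speeds; "tau": joint torques, N m; "eef_pos": TCP position; "tool_rot": TCP orientation; "force": force on the tool from outside, world axes, zero at the start; "torque": the same for the moment, N m; "width": finger opening in mm; "gripper_force": force on a finger pad.
Only numpy, scipy, OpenCV 4.12 (cv2) and the standard library are available. Lean on these libraries where they do the work, as an engineer would, in place of code of your own. Each camera call takes 0.05 s, during which the arm holds its last target. There are 200 camera calls.

## Working session

There is one attempt and no reset: what is moved stays moved. The work goes in short steps, Python scripts to look and compute and a tool call to move; the robot and the scene stay as the last step left them, time stands still between calls to the robot, and variables do not carry over. Pictures are saved under pics/ and viewed, at most 14 in all, crops included, and the job is handed in when it is done.

Besides the shell and the picture viewer there is one more tool, called after "Emit:" as name(argument=value, ...), one argument or row to a line, values as JSON. step_arm: Moves the arm, as the interface text tells. Shifts and turns lie within -1 to 1; 1 stands for 0.3 m of shift or 90 degrees of turn. Its arguments: {"type":"object","properties":{"plan":{"type":"array"}},"required":["plan"]}

```bash
ls; mkdir -p pics; python3 - <<'E'
from cell import ctrl
import cv2,numpy as np
s=ctrl.read_state();print({k:np.round(v,3).tolist() for k,v in s.items()})
for n in("scene","top"):
    im=ctrl.get_image(n);np.savez(f"pics/{n}0.npz",**im);cv2.imwrite(f"pics/{n}0.png",im["color"][...,::-1])
    print(n,im["fx"],im["fy"],im["cx"],im["cy"],im["T"].round(3).tolist(),im["range_z"].max())
im=ctrl.get_image("wrist");print(im["T_tool_cam"].round(3).tolist(),im["fx"])
E
```

```text
pics
{'clock': 0.0, 'qpos': [-1.167, 0.629, 0.038, 1.518, -0.027, 0.996, -0.02], 'qd': [0.001, 0.0, -0.0, -0.0, -0.0, -0.0, 0.002], 'tau': [0.001, -56.342, 1.226, -19.344, 0.011, 0.01, 0.0], 'eef_pos': [293.969, 579.059, 252.378], 'tool_rot': [-3.14, 0.0, 2.672], 'force': [0.045, -0.536, -0.109], 'torque': [-0.016, -0.014, -0.027], 'gripper_force': 0.0, 'width': 85.279}
scene 433.6431600104445 433.6431600104445 312.69035416490755 232.96482250477703 [[-0.32, 0.676, -0.664, 1172.456], [0.947, 0.229, -0.224, 216.349], [0.001, -0.701, -0.713, 744.473], [0.0, 0.0, 0.0, 1.0]] 2864.0938
top 588.5279668357 588.5279668357 325.60628829685305 241.79697149473574 [[0.023, -0.982, 0.187, 298.81], [-1.0, -0.024, -0.003, -11.376], [0.008, -0.187, -0.982, 1364.042], [0.0, 0.0, 0.0, 1.0]] 2068.7937
[[-0.0, -0.958, -0.285, 72.501], [1.0, -0.001, 0.001, 0.949], [-0.001, -0.285, 0.958, -120.85], [0.0, 0.0, 0.0, 1.0]] 343.6916164099082
```

View pics/top0.png

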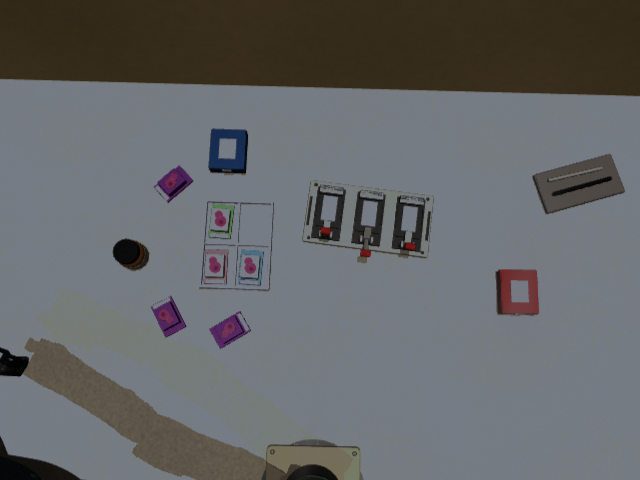

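View pics/scene0.png

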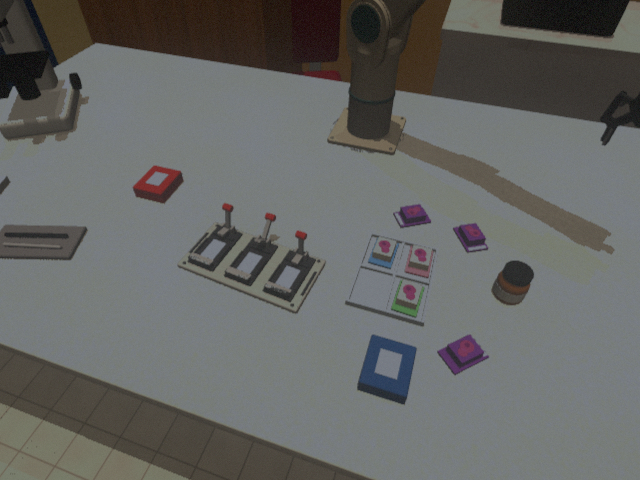

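Top view: the tray at (237,246) holds green (221,218), pink (215,265) and blue (250,265). Lookalikes are the purple blocks at (173,183), (168,316) and (230,330), outside the tray, so they are not meant. Carrier sockets are at (328,210), (369,215) and (410,220), with red knobs at (326,231), (365,253) and (409,246). The red box and blue box are bystanders.

```bash
cat > h.py <<'E'
import numpy as np,cv2
from scipy.spatial.transform import Rotation as Ro
def Rt(s): return Ro.from_euler('xyz',s["tool_rot"]).as_matrix()
def wristT(im,s):
    T=np.eye(4);T[:3,:3]=Rt(s);T[:3,3]=s["eef_pos"];return T@im["T_tool_cam"]
def ray(im,T,uv):
    uv=np.atleast_2d(uv).astype(float)
    d=np.c_[(uv[:,0]-im["cx"])/im["fx"],(uv[:,1]-im["cy"])/im["fy"],np.ones(len(uv))]@T[:3,:3].T
    return T[:3,3],d
def plane(im,T,uv,z):
    o,d=ray(im,T,uv);return o+d*((z-o[2])/d[:,2])[:,None]
def depthpt(im,T,uv):
    o,d=ray(im,T,uv);uv=np.atleast_2d(uv).round().astype(int)
    return o+d*np.array([np.median(im["range_z"][v-1:v+2,u-1:u+2]) for u,v in uv])[:,None]
def proj(im,T,P):
    q=(np.atleast_2d(P)-T[:3,3])@T[:3,:3]
    return np.c_[q[:,0]/q[:,2]*im["fx"]+im["cx"],q[:,1]/q[:,2]*im["fy"]+im["cy"]]
def tri(o1,d1,o2,d2):
    A=np.c_[d1,-d2];t=np.linalg.lstsq(A,o2-o1,rcond=None)[0]
    p,q=o1+t[0]*d1,o2+t[1]*d2;return (p+q)/2,np.linalg.norm(p-q)
E
python3 - <<'E'
from h import *
im=dict(np.load("pics/top0.npz"));T=im["T"]
print("carrier",plane(im,T,[(310,181),(433,194),(428,257),(304,242)],12).round(0).tolist())
print("tray",plane(im,T,[(207,202),(273,204),(270,290),(200,289)],14).round(0).tolist())
pts=[(328,215),(369,215),(410,215),(326,231),(365,253),(409,246),(221,218),(215,265),(250,265),(255,220)]
print(depthpt(im,T,pts).round(0).tolist())
E
```

```text
carrier [[703.0, 25.0, 12.0], [679.0, -269.0, 12.0], [526.0, -255.0, 12.0], [555.0, 35.0, 12.0]]
tray [[645.0, 266.0, 14.0], [644.0, 110.0, 14.0], [441.0, 109.0, 14.0], [439.0, 270.0, 14.0]]
[[620.0, -20.0, 17.0], [622.0, -116.0, 18.0], [624.0, -213.0, 19.0], [566.0, -16.0, 90.0], [522.0, -104.0, 74.0], [537.0, -199.0, 92.0], [603.0, 228.0, 33.0], [493.0, 235.0, 33.0], [494.0, 155.0, 34.0], [607.0, 152.0, 3.0]]
```

Emit:
step_arm(
  plan=[
    {"dx": -0.164, "dy": -0.098, "dz": -0.02, "gripper": 1},
    {"dx": -0.164, "dy": -0.098, "dz": -0.02},
    {"dx": -0.164, "dy": -0.098, "dz": -0.02},
    {"dx": -0.164, "dy": -0.098, "dz": -0.02},
    {"dx": -0.164, "dy": -0.098, "dz": -0.02},
    {"dx": -0.164, "dy": -0.098, "dz": -0.02},
    {"dx": -0.164, "dy": -0.098, "dz": -0.02},
    {"dx": -0.164, "dy": -0.098, "dz": -0.02},
    {"az": -0.083},
    {"az": -0.083},
    {"az": -0.082},
    {},
    {},
  ],
)

```text
invalid input
```

Emit:
step_arm(
  plan=[
    {"dx": -0.164, "dy": -0.098, "dz": -0.02, "ax": 0, "ay": 0, "az": 0, "gripper": 1},
    {"dx": -0.164, "dy": -0.098, "dz": -0.02, "ax": 0, "ay": 0, "az": 0, "gripper": 1},
  ],
)

```text
clock: 0.4
eef_pos: [355.5, 481.6, 264.8]
tool_rot: [-3.141, 0.0, 2.674]
force: [1.2, 0.1, -0.0]
width: 85.5
gripper_force: 0.0
```

Emit:
step_arm(
  plan=[
    {"dx": -0.164, "dy": -0.098, "dz": -0.02, "ax": 0, "ay": 0, "az": 0, "gripper": 1},
    {"dx": -0.164, "dy": -0.098, "dz": -0.02, "ax": 0, "ay": 0, "az": 0, "gripper": 1},
    {"dx": -0.164, "dy": -0.098, "dz": -0.02, "ax": 0, "ay": 0, "az": 0, "gripper": 1},
    {"dx": -0.164, "dy": -0.098, "dz": -0.02, "ax": 0, "ay": 0, "az": 0, "gripper": 1},
    {"dx": -0.164, "dy": -0.098, "dz": -0.02, "ax": 0, "ay": 0, "az": 0, "gripper": 1},
    {"dx": -0.164, "dy": -0.098, "dz": -0.02, "ax": 0, "ay": 0, "az": 0, "gripper": 1},
    {"dx": 0, "dy": 0, "dz": 0, "ax": 0, "ay": 0, "az": -0.083, "gripper": 1},
    {"dx": 0, "dy": 0, "dz": 0, "ax": 0, "ay": 0, "az": -0.083, "gripper": 1},
    {"dx": 0, "dy": 0, "dz": 0, "ax": 0, "ay": 0, "az": -0.082, "gripper": 1},
    {"dx": 0, "dy": 0, "dz": 0, "ax": 0, "ay": 0, "az": 0, "gripper": 1},
    {"dx": 0, "dy": 0, "dz": 0, "ax": 0, "ay": 0, "az": 0, "gripper": 1},
  ],
)

```text
clock: 1.78
eef_pos: [538.6, 191.6, 301.1]
tool_rot: [-3.141, -0.0, 3.059]
force: [-0.4, 0.6, -0.8]
width: 85.7
gripper_force: 0.0
```

```bash
python3 - <<'E'
from h import *
from cell import ctrl
import pickle
s=ctrl.read_state();print(np.round(s["qpos"],2),s["eef_pos"],s["tool_rot"],s["qd"])
im=ctrl.get_image("wrist");pickle.dump((s,im),open("pics/w1.pkl","wb"));cv2.imwrite("pics/w1.png",im["color"][...,::-1])
E
```

```text
[-0.37  0.46 -0.03  1.68  0.02  1.    1.08] [538.62779342 191.60743343 301.14261207] [-3.14140584e+00 -3.54561338e-04  3.05915875e+00] [-0.00662744 -0.0009142   0.00269798  0.00150626  0.00041516 -0.00107179
  0.00458757]
```

View pics/w1.png

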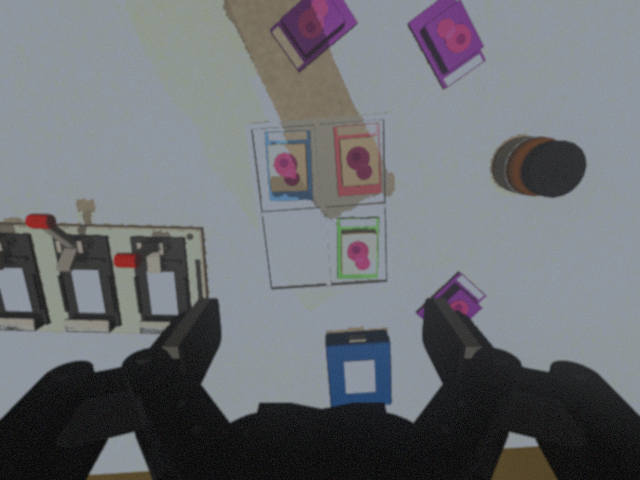

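The wrist view shows blue (288,165), pink (358,160) and green (358,250) in the tray. The purple lookalikes lie outside it at (313,25), (447,40) and (455,300). Next I look at the carrier.

Emit:
step_arm(
  plan=[
    {"dx": -0.042, "dy": -0.167, "dz": 0, "ax": 0, "ay": 0, "az": 0, "gripper": 1},
    {"dx": -0.042, "dy": -0.167, "dz": 0, "ax": 0, "ay": 0, "az": 0, "gripper": 1},
    {"dx": -0.042, "dy": -0.167, "dz": 0, "ax": 0, "ay": 0, "az": 0, "gripper": 1},
    {"dx": -0.042, "dy": -0.167, "dz": 0, "ax": 0, "ay": 0, "az": 0, "gripper": 1},
    {"dx": -0.042, "dy": -0.167, "dz": 0, "ax": 0, "ay": 0, "az": 0, "gripper": 1},
    {"dx": -0.042, "dy": -0.167, "dz": 0, "ax": 0, "ay": 0, "az": 0, "gripper": 1},
    {"dx": 0, "dy": 0, "dz": 0, "ax": 0, "ay": 0, "az": 0, "gripper": 1},
    {"dx": 0, "dy": 0, "dz": 0, "ax": 0, "ay": 0, "az": 0, "gripper": 1},
  ],
)

```text
clock: 2.82
eef_pos: [589.9, -113.2, 301.0]
tool_rot: [3.141, -0.001, 3.061]
force: [-0.5, 0.1, -0.3]
width: 85.4
gripper_force: 0.0
```

```bash
python3 - <<'E'
from h import *
from cell import ctrl
import pickle
s=ctrl.read_state();print(np.round(s["qpos"],2),s["eef_pos"],s["tool_rot"])
im=ctrl.get_image("wrist");pickle.dump((s,im),open("pics/w2.pkl","wb"));cv2.imwrite("pics/w2.png",im["color"][...,::-1])
E
```

```text
[ 0.14  0.51  0.01  1.6  -0.01  1.03  1.64] [ 589.89192678 -113.24853831  301.04640737] [ 3.14064901e+00 -5.44630917e-04  3.06078095e+00]
```

View pics/w2.png

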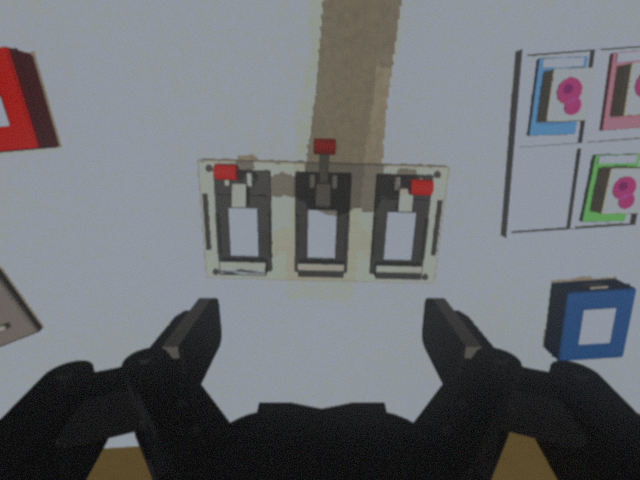

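The view shows knobs at (226,172), (324,146) and (421,187), plate corners near (198,160), (449,165), (436,283) and (206,276), and lips along row 268.

```bash
cat >> h.py <<'E'
def cloud(im,T):
    v,u=np.mgrid[0:480,0:640];r=im["range_z"].ravel()
    o,d=ray(im,T,np.c_[u.ravel(),v.ravel()]);P=o+d*r[:,None];P[r==0]=np.nan
    return P.reshape(480,640,3)
def rect(P):
    (c,wh,a)=cv2.minAreaRect(P[:,:2].astype(np.float32));return np.round(c,1),np.round(wh,1),round(a,2)
E
python3 - <<'E'
from h import *
import pickle
top=dict(np.load("pics/top0.npz"))
V={"top":(top,top["T"])}
for n in("w1","w2"):
    s,im=pickle.load(open(f"pics/{n}.pkl","rb"));V[n]=(im,wristT(im,s))
for n,(im,T) in V.items():
    P=cloud(im,T);hsv=cv2.cvtColor(im["color"],cv2.COLOR_RGB2HSV)
    x,y,z=P[...,0],P[...,1],P[...,2]
    tb=(x>300)&(x<800)&(abs(y)<350)&(z<5);print(n,"table z",np.nanmedian(z[tb]),np.nanstd(z[tb]))
    # wax tops
    m=((z>24)&(z<42)&(x>430)&(x<660)&(y>90)&(y<290)).astype(np.uint8)
    k,L,S,C=cv2.connectedComponentsWithStats(m)
    for i in range(1,k):
        if S[i,4]>150: Q=P[L==i];Q=Q[abs(Q[:,2]-np.median(Q[:,2]))<4];print(" wax px",C[i].round(0),rect(Q),"z",np.median(Q[:,2]).round(1))
    # knobs
    m=((hsv[...,1]>150)&((hsv[...,0]<8)|(hsv[...,0]>172))&(x>480)&(x<640)&(y>-240)&(y<20)&(z>25)).astype(np.uint8)
    k,L,S,C=cv2.connectedComponentsWithStats(m)
    for i in range(1,k):
        if S[i,4]>25: Q=P[L==i];print(" knob px",C[i].round(1),rect(Q),"ztop",np.percentile(Q[:,2],[50,90]).round(1),"mean",Q.mean(0).round(1))
    # plate
    m=(z>8)&(z<16)&(x>500)&(x<740)&(y>-290)&(y<60)
    m=cv2.morphologyEx(m.astype(np.uint8),cv2.MORPH_OPEN,np.ones((3,3)))>0
    if n!="w1": print(" plate",m.sum(),rect(P[m]),"z",np.median(z[m]).round(1))
    m=(z>9)&(z<20)&(x>420)&(x<670)&(y>80)&(y<300)
    if n!="w2":print(" tray",rect(P[cv2.morphologyEx(m.astype(np.uint8),cv2.MORPH_OPEN,np.ones((2,2)))>0]))
E
```

```text
top table z -0.47392051080487363 2.7441668175674447
 wax px [220. 219.] (array([601.5, 231.4]), array([42.7, 52.4]), 87.09) z 31.2
 wax px [214. 265.] (array([493. , 237.2]), array([51.6, 43.9]), 1.6) z 31.9
 wax px [249. 266.] (array([493.5, 157.1]), array([42.1, 52.1]), 87.02) z 31.9
 knob px [325.3 230.6] (array([568.2, -14.4]), array([20.9, 13.4]), 83.38) ztop [89.1 92.8] mean [567.7 -14.4  87.1]
 knob px [409.7 246. ] (array([ 537.8, -201.3]), array([13.9, 20.4]), 0.07) ztop [88.2 92. ] mean [ 537.4 -201.4   88.2]
 knob px [365.4 252.7] (array([ 522.8, -104.6]), array([20.8, 14.9]), 81.92) ztop [74.2 77.9] mean [ 522.4 -104.7   73.9]
 plate 1324 (array([ 617.3, -114.7]), array([295. , 149.6]), 83.58) z 11.4
 tray (array([547.2, 191.7]), array([150. , 217.4]), 86.03)
w1 table z 0.06712245509771719 0.9507703592557436
 wax px [360. 161.] (array([495.4, 238.9]), array([41.8, 51.9]), 89.97) z 32.3
 wax px [288. 167.] (array([495.7, 158.3]), array([42.2, 52.1]), 87.19) z 32.2
 wax px [359. 252.] (array([603.2, 233. ]), array([41.6, 51.8]), 86.18) z 32.3
 knob px [ 36.6 221.2] (array([
[... 288 characters left out ...]
926571333 0.9042142158050581
 wax px [630.  90.] (array([496.9, 221.4]), array([54. , 18.8]), 11.33) z 32.0
 wax px [568.  94.] (array([495.7, 157.9]), array([43.5, 52.2]), 87.57) z 32.4
 wax px [620. 191.] (array([603.6, 231.8]), array([43.7, 52. ]), 87.05) z 32.5
 knob px [325.2 145.7] (array([ 526.2, -103.7]), array([18.5, 11.3]), 85.32) ztop [75.6 76.8] mean [ 525.9 -103.    75.6]
 knob px [225.  171.8] (array([ 542. , -200.5]), array([20.4, 13.4]), 80.09) ztop [89.6 90.9] mean [ 541.8 -200.2   89.4]
 knob px [421.  187.1] (array([571.8, -14.1]), array([20., 14.]), 84.49) ztop [90.8 92.2] mean [571.4 -14.3  90.7]
 plate 10845 (array([ 620. , -113.7]), array([296.3, 149.8]), 83.76) z 12.1
```

Wrist views w1 and w2 and the top camera agree: wax tops stand at 32 mm, knob tops at 76 to 92 mm and the plate at 12 mm. The carrier yaw is π−0.109. I open lever 1 first.

Emit:
step_arm(
  plan=[
    {"dx": 0, "dy": 0, "dz": 0, "ax": 0, "ay": 0, "az": 0.018, "gripper": 0.55},
    {"dx": 0.032, "dy": -0.077, "dz": 0.13, "ax": 0, "ay": 0, "az": 0, "gripper": 0.55},
    {"dx": 0.032, "dy": -0.077, "dz": 0.13, "ax": 0, "ay": 0, "az": 0, "gripper": 0.55},
    {"dx": 0.032, "dy": -0.076, "dz": 0.13, "ax": 0, "ay": 0, "az": 0, "gripper": 0.55},
    {"dx": 0.031, "dy": -0.076, "dz": 0.13, "ax": 0, "ay": 0, "az": 0, "gripper": 0.55},
    {"dx": 0, "dy": 0, "dz": 0.1, "ax": 0, "ay": 0, "az": 0, "gripper": 0.55},
    {"dx": 0, "dy": 0, "dz": 0.098, "ax": 0, "ay": 0, "az": 0, "gripper": 0.55},
    {"dx": 0, "dy": 0, "dz": 0, "ax": 0, "ay": 0, "az": 0, "gripper": 0.55},
    {"dx": 0, "dy": 0, "dz": 0, "ax": 0, "ay": 0, "az": 0, "gripper": 0.55},
  ],
)

```text
clock: 4.0
eef_pos: [543.0, -200.7, 86.9]
tool_rot: [-3.141, 0.001, 3.034]
force: [0.2, -0.8, -0.0]
width: 47.3
gripper_force: 0.0
```

Emit:
step_arm(
  plan=[
    {"dx": 0.004, "dy": 0, "dz": 0.003, "ax": 0, "ay": 0, "az": 0, "gripper": 0},
    {"dx": 0, "dy": 0, "dz": 0, "ax": 0, "ay": 0, "az": 0, "gripper": 0},
    {"dx": 0, "dy": 0, "dz": 0, "ax": 0, "ay": 0, "az": 0, "gripper": 0},
    {"dx": 0, "dy": 0, "dz": 0, "ax": 0, "ay": 0, "az": 0, "gripper": 0},
    {"dx": 0, "dy": 0, "dz": 0, "ax": 0, "ay": 0, "az": 0, "gripper": 0},
  ],
)

```text
clock: 4.62
eef_pos: [541.5, -202.1, 86.5]
tool_rot: [-3.14, 0.002, 3.032]
force: [-1.5, -1.2, 6.3]
width: 20.7
gripper_force: 58.9
```

Emit:
step_arm(
  plan=[
    {"dx": 0.0263, "dy": 0, "dz": 0.008, "ax": 0, "ay": 0, "az": 0, "gripper": 0},
    {"dx": 0.0248, "dy": 0, "dz": 0.0118, "ax": 0, "ay": 0, "az": 0, "gripper": 0},
    {"dx": 0.0228, "dy": 0, "dz": 0.0154, "ax": 0, "ay": 0, "az": 0, "gripper": 0},
    {"dx": 0.0202, "dy": 0, "dz": 0.0186, "ax": 0, "ay": 0, "az": 0, "gripper": 0},
    {"dx": 0.0172, "dy": 0, "dz": 0.0214, "ax": 0, "ay": 0, "az": 0, "gripper": 0},
    {"dx": 0.0138, "dy": 0, "dz": 0.0238, "ax": 0, "ay": 0, "az": 0, "gripper": 0},
    {"dx": 0.0101, "dy": 0, "dz": 0.0256, "ax": 0, "ay": 0, "az": 0, "gripper": 0},
    {"dx": 0.0062, "dy": 0, "dz": 0.0268, "ax": 0, "ay": 0, "az": 0, "gripper": 0},
    {"dx": 0, "dy": 0, "dz": 0, "ax": 0, "ay": 0, "az": 0, "gripper": 0},
    {"dx": 0, "dy": 0, "dz": 0, "ax": 0, "ay": 0, "az": 0, "gripper": 0},
  ],
)

```text
clock: 5.88
eef_pos: [501.0, -197.8, 41.2]
tool_rot: [-3.14, 0.006, 3.032]
force: [0.7, -2.0, 6.9]
width: 20.5
gripper_force: 74.4
```

Emit:
step_arm(
  plan=[
    {"dx": 0, "dy": 0, "dz": 0, "ax": 0, "ay": 0, "az": 0, "gripper": 0.55},
    {"dx": 0, "dy": 0, "dz": 0, "ax": 0, "ay": 0, "az": 0, "gripper": 0.55},
    {"dx": 0, "dy": 0, "dz": 0, "ax": 0, "ay": 0, "az": 0, "gripper": 0.55},
    {"dx": 0, "dy": 0, "dz": -0.13, "ax": 0, "ay": 0, "az": 0, "gripper": 0.55},
    {"dx": 0, "dy": 0, "dz": -0.133, "ax": 0, "ay": 0, "az": 0, "gripper": 0.55},
    {"dx": -0.024, "dy": 0.159, "dz": 0, "ax": 0, "ay": 0, "az": 0, "gripper": 0.55},
    {"dx": -0.024, "dy": 0.159, "dz": 0, "ax": 0, "ay": 0, "az": 0, "gripper": 0.55},
    {"dx": 0, "dy": 0, "dz": 0, "ax": 0, "ay": 0, "az": 0, "gripper": 0.55},
    {"dx": 0, "dy": 0, "dz": 0.08, "ax": 0, "ay": 0, "az": 0, "gripper": 0.55},
    {"dx": 0, "dy": 0, "dz": 0.083, "ax": 0, "ay": 0, "az": 0, "gripper": 0.55},
    {"dx": 0, "dy": 0, "dz": 0, "ax": 0, "ay": 0, "az": 0, "gripper": 0.55},
    {"dx": 0, "dy": 0, "dz": 0, "ax": 0, "ay": 0, "az": 0, "gripper": 0.55},
  ],
)

```text
clock: 7.38
eef_pos: [523.6, -103.7, 70.0]
tool_rot: [-3.141, 0.0, 3.032]
force: [-0.5, -0.1, 0.9]
width: 46.7
gripper_force: 0.0
```

Emit:
step_arm(
  plan=[
    {"dx": -0.006, "dy": 0, "dz": -0.003, "ax": 0, "ay": 0, "az": 0, "gripper": 0},
    {"dx": 0, "dy": 0, "dz": 0, "ax": 0, "ay": 0, "az": 0, "gripper": 0},
    {"dx": 0, "dy": 0, "dz": 0, "ax": 0, "ay": 0, "az": 0, "gripper": 0},
    {"dx": 0, "dy": 0, "dz": 0, "ax": 0, "ay": 0, "az": 0, "gripper": 0},
    {"dx": 0, "dy": 0, "dz": 0, "ax": 0, "ay": 0, "az": 0, "gripper": 0},
    {"dx": 0.0159, "dy": 0, "dz": 0.0177, "ax": 0, "ay": 0, "az": 0, "gripper": 0},
    {"dx": 0.0135, "dy": 0, "dz": 0.0197, "ax": 0, "ay": 0, "az": 0, "gripper": 0},
    {"dx": 0.0108, "dy": 0, "dz": 0.0212, "ax": 0, "ay": 0, "az": 0, "gripper": 0},
    {"dx": 0.0079, "dy": 0, "dz": 0.0224, "ax": 0, "ay": 0, "az": 0, "gripper": 0},
    {"dx": 0.005, "dy": 0, "dz": 0.0233, "ax": 0, "ay": 0, "az": 0, "gripper": 0},
    {"dx": 0, "dy": 0, "dz": 0, "ax": 0, "ay": 0, "az": 0, "gripper": 0},
    {"dx": 0, "dy": 0, "dz": 0, "ax": 0, "ay": 0, "az": 0, "gripper": 0},
  ],
)

```text
clock: 8.88
eef_pos: [510.5, -103.1, 40.1]
tool_rot: [-3.14, 0.003, 3.032]
force: [-1.0, -3.3, 6.4]
width: 21.1
gripper_force: 64.7
```

Emit:
step_arm(
  plan=[
    {"dx": 0, "dy": 0, "dz": 0, "ax": 0, "ay": 0, "az": 0, "gripper": 0.55},
    {"dx": 0, "dy": 0, "dz": 0, "ax": 0, "ay": 0, "az": 0, "gripper": 0.55},
    {"dx": 0, "dy": 0, "dz": 0, "ax": 0, "ay": 0, "az": 0, "gripper": 0.55},
    {"dx": 0, "dy": 0, "dz": -0.165, "ax": 0, "ay": 0, "az": 0, "gripper": 0.55},
    {"dx": 0, "dy": 0, "dz": -0.168, "ax": 0, "ay": 0, "az": 0, "gripper": 0.55},
    {"dx": -0.085, "dy": 0.158, "dz": 0, "ax": 0, "ay": 0, "az": 0, "gripper": 0.55},
    {"dx": -0.085, "dy": 0.158, "dz": 0, "ax": 0, "ay": 0, "az": 0, "gripper": 0.55},
    {"dx": 0, "dy": 0, "dz": 0, "ax": 0, "ay": 0, "az": 0, "gripper": 0.55},
    {"dx": 0, "dy": 0, "dz": 0.09, "ax": 0, "ay": 0, "az": 0, "gripper": 0.55},
    {"dx": 0, "dy": 0, "dz": 0.087, "ax": 0, "ay": 0, "az": 0, "gripper": 0.55},
    {"dx": 0, "dy": 0, "dz": 0, "ax": 0, "ay": 0, "az": 0, "gripper": 0.55},
    {"dx": 0, "dy": 0, "dz": 0, "ax": 0, "ay": 0, "az": 0, "gripper": 0.55},
  ],
)

```text
clock: 10.38
eef_pos: [570.4, -13.4, 86.5]
tool_rot: [-3.141, 0.0, 3.032]
force: [-0.5, -0.6, 0.0]
width: 47.0
gripper_force: 0.0
```

Emit:
step_arm(
  plan=[
    {"dx": -0.003, "dy": -0.003, "dz": 0, "ax": 0, "ay": 0, "az": 0, "gripper": 0},
    {"dx": 0, "dy": 0, "dz": 0, "ax": 0, "ay": 0, "az": 0, "gripper": 0},
    {"dx": 0, "dy": 0, "dz": 0, "ax": 0, "ay": 0, "az": 0, "gripper": 0},
    {"dx": 0, "dy": 0, "dz": 0, "ax": 0, "ay": 0, "az": 0, "gripper": 0},
    {"dx": 0, "dy": 0, "dz": 0, "ax": 0, "ay": 0, "az": 0, "gripper": 0},
    {"dx": 0.0276, "dy": 0, "dz": 0.0035, "ax": 0, "ay": 0, "az": 0, "gripper": 0},
    {"dx": 0.0268, "dy": 0, "dz": 0.0076, "ax": 0, "ay": 0, "az": 0, "gripper": 0},
    {"dx": 0.0255, "dy": 0, "dz": 0.0117, "ax": 0, "ay": 0, "az": 0, "gripper": 0},
    {"dx": 0.0232, "dy": 0, "dz": 0.0153, "ax": 0, "ay": 0, "az": 0, "gripper": 0},
    {"dx": 0.0207, "dy": 0, "dz": 0.0187, "ax": 0, "ay": 0, "az": 0, "gripper": 0},
    {"dx": 0.0176, "dy": 0, "dz": 0.0216, "ax": 0, "ay": 0, "az": 0, "gripper": 0},
    {"dx": 0.0142, "dy": 0, "dz": 0.0242, "ax": 0, "ay": 0, "az": 0, "gripper": 0},
    {"dx": 0.0103, "dy": 0, "dz": 0.0258, "ax": 0, "ay": 0, "az": 0, "gripper": 0},
    {"dx": 0.0063, "dy": 0, "dz": 0.0271, "ax": 0, "ay": 0, "az": 0, "gripper": 0},
    {"dx": 0, "dy": 0, "dz": 0, "ax": 0, "ay": 0, "az": 0, "gripper": 0},
    {"dx": 0, "dy": 0, "dz": 0, "ax": 0, "ay": 0, "az": 0, "gripper": 0},
  ],
)

```text
clock: 12.38
eef_pos: [522.1, -8.9, 40.6]
tool_rot: [-3.142, 0.005, 3.033]
force: [1.3, -1.4, 6.0]
width: 21.3
gripper_force: 76.7
```

Emit:
step_arm(
  plan=[
    {"dx": 0, "dy": 0, "dz": 0, "ax": 0, "ay": 0, "az": 0, "gripper": 0.55},
    {"dx": 0, "dy": 0, "dz": 0, "ax": 0, "ay": 0, "az": 0, "gripper": 0.55},
    {"dx": 0, "dy": 0, "dz": 0, "ax": 0, "ay": 0, "az": 0, "gripper": 0.55},
    {"dx": 0, "dy": 0, "dz": -0.173, "ax": 0, "ay": 0, "az": 0, "gripper": 0.55},
    {"dx": 0, "dy": 0, "dz": -0.173, "ax": 0, "ay": 0, "az": 0, "gripper": 0.9},
    {"dx": -0.05, "dy": 0.06, "dz": -0.173, "ax": 0, "ay": 0, "az": 0, "gripper": 0.9},
    {"dx": -0.05, "dy": 0.06, "dz": -0.173, "ax": 0, "ay": 0, "az": 0, "gripper": 0.9},
    {"dx": -0.04, "dy": 0.06, "dz": -0.173, "ax": 0, "ay": 0, "az": 0, "gripper": 0.9},
    {"dx": 0, "dy": 0, "dz": 0, "ax": 0, "ay": 0, "az": 0, "gripper": 0.9},
    {"dx": 0, "dy": 0, "dz": 0, "ax": 0, "ay": 0, "az": 0, "gripper": 0.9},
    {"dx": 0, "dy": 0, "dz": 0, "ax": 0, "ay": 0, "az": 0, "gripper": 0.9},
  ],
)

```text
clock: 13.75
eef_pos: [566.0, 40.2, 297.2]
tool_rot: [-3.141, -0.004, 3.032]
force: [0.4, -0.6, -0.2]
width: 76.9
gripper_force: 0.0
```

```bash
cat > look.py <<'E'
from h import *
from cell import ctrl
import pickle,sys
n=sys.argv[1];s=ctrl.read_state();im=ctrl.get_image("wrist");T=wristT(im,s)
pickle.dump((s,im),open(f"pics/{n}.pkl","wb"));cv2.imwrite(f"pics/{n}.png",im["color"][...,::-1])
print(np.round(s["eef_pos"],1),np.round(s["tool_rot"],3),round(s["clock"],1))
P=cloud(im,T);hsv=cv2.cvtColor(im["color"],cv2.COLOR_RGB2HSV);x,y,z=P[...,0],P[...,1],P[...,2]
m=((z>26)&(z<55)&(x>400)&(x<700)&(y>-260)&(y<330)).astype(np.uint8)
m&=~cv2.inRange(hsv,(0,150,0),(8,255,255))//255
m=cv2.morphologyEx(m,cv2.MORPH_OPEN,np.ones((3,3)))
k,L,S,C=cv2.connectedComponentsWithStats(m)
for i in range(1,k):
    if S[i,4]>300:
        Q=P[L==i];zt=np.percentile(Q[:,2],60);Q=Q[abs(Q[:,2]-zt)<4];(c,wh,a)=cv2.minAreaRect(Q[:,:2].astype(np.float32))
        a=a if wh[0]>wh[1] else a+90;a=(a+90)%180-90
        print(" wax px",C[i].round(0),"c",np.round(c,1),"wh",np.round(wh,1),"heading pi%+.3f"%np.radians(a),"z",zt.round(1))
m=((hsv[...,1]>150)&((hsv[...,0]<8)|(hsv[...,0]>172))&(x>470)&(x<640)&(y>-260)&(y<50)&(z>20)).astype(np.uint8)
k,L,S,C=cv2.connectedComponentsWithStats(m)
for i in range(1,k):
    if S[i,4]>40: Q=P[L==i];print(" knob",C[i].round(0),rect(Q),np.percentile(Q[:,2],90).round(1))
m=(z>8)&(z<16)&(x>500)&(x<740)&(y>-290)&(y<60)
m=cv2.morphologyEx(m.astype(np.uint8),cv2.MORPH_OPEN,np.ones((3,3)))>0
print(" plate",rect(P[m]))
E
python3 look.py w3
```

```text
[566.   40.2 297.2] [-3.141 -0.004  3.032] 13.8
 wax px [498. 119.] c [495.5 238.7] wh [51.9 42.9] heading pi+0.005 z 32.6
 wax px [423. 127.] c [495.6 158. ] wh [42.3 52. ] heading pi-0.051 z 32.6
 wax px [191. 206.] c [ 544.3 -105.3] wh [30.4 52.9] heading pi-0.114 z 38.6
 wax px [106. 207.] c [ 537.1 -194.4] wh [28.4 49.6] heading pi-0.373 z 40.9
 wax px [274. 208.] c [557.5  -8. ] wh [19.1 49.1] heading pi-0.186 z 41.9
 wax px [489. 218.] c [603.4 232.4] wh [42.6 52.1] heading pi-0.061 z 32.5
 wax px [126. 302.] c [ 661.3 -213.4] wh [57.4 17.7] heading pi+1.475 z 32.1
 wax px [192. 301.] c [ 670.1 -129.4] wh [36.8 17. ] heading pi+1.479 z 32.2
 wax px [279. 302.] c [681.7 -25.2] wh [56.1 17.5] heading pi+1.453 z 32.3
 knob [183. 170.] (array([ 511. , -101.4]), array([19.7, 11.8]), 83.87) 48.3
 knob [ 91. 173.] (array([ 502.3, -196. ]), array([20.4, 12.8]), 80.42) 54.4
 knob [271. 173.] (array([523.2,  -7.1]), array([19.1, 12.8]), 81.51) 55.6
 plate (array([ 619.8, -113.9]), array([295.4, 149. ]), 83.68)
```

View pics/w3.png

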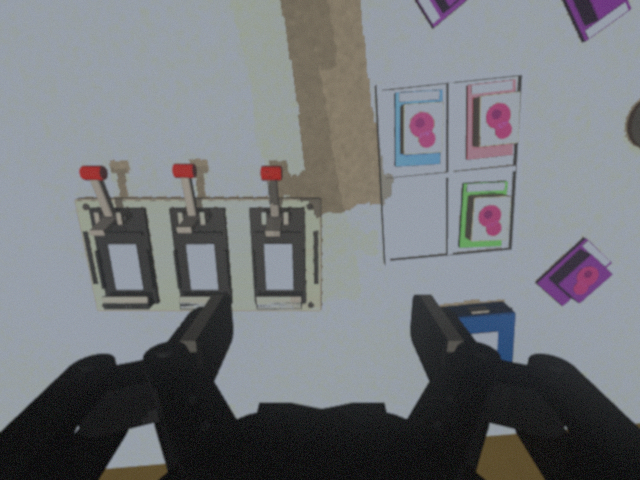

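Levers 1 and 3 read about 1.24 rad, while lever 2 reads about 1.36. The blocks have not moved. I push the two knobs down with the shut fingertips.

Emit:
step_arm(
  plan=[
    {"dx": 0.032, "dy": -0.045, "dz": 0.165, "ax": 0, "ay": 0, "az": 0, "gripper": 0},
    {"dx": 0.032, "dy": -0.045, "dz": 0.165, "ax": 0, "ay": 0, "az": 0, "gripper": 0},
    {"dx": 0.032, "dy": -0.045, "dz": 0.165, "ax": 0, "ay": 0, "az": 0, "gripper": 0},
    {"dx": 0.032, "dy": -0.044, "dz": 0.162, "ax": 0, "ay": 0, "az": 0, "gripper": 0},
    {"dx": 0, "dy": 0, "dz": 0, "ax": 0, "ay": 0, "az": 0, "gripper": 0},
    {"dx": 0, "dy": 0, "dz": 0.04, "ax": 0, "ay": 0, "az": 0, "gripper": 0},
    {"dx": 0, "dy": 0, "dz": 0.04, "ax": 0, "ay": 0, "az": 0, "gripper": 0},
    {"dx": 0, "dy": 0, "dz": 0.035, "ax": 0, "ay": 0, "az": 0, "gripper": 0},
    {"dx": 0, "dy": 0, "dz": 0, "ax": 0, "ay": 0, "az": 0, "gripper": 0},
    {"dx": 0, "dy": 0, "dz": -0.115, "ax": 0, "ay": 0, "az": 0, "gripper": 0},
    {"dx": 0, "dy": -0.16, "dz": 0, "ax": 0, "ay": 0, "az": 0, "gripper": 0},
    {"dx": 0, "dy": -0.16, "dz": 0, "ax": 0, "ay": 0, "az": 0, "gripper": 0},
    {"dx": 0, "dy": -0.16, "dz": 0, "ax": 0, "ay": 0, "az": 0, "gripper": 0},
    {"dx": 0, "dy": -0.155, "dz": 0, "ax": 0, "ay": 0, "az": 0, "gripper": 0},
    {"dx": 0, "dy": 0, "dz": 0, "ax": 0, "ay": 0, "az": 0, "gripper": 0},
    {"dx": 0, "dy": 0, "dz": 0.04, "ax": 0, "ay": 0, "az": 0, "gripper": 0},
    {"dx": 0, "dy": 0, "dz": 0.04, "ax": 0, "ay": 0, "az": 0, "gripper": 0},
    {"dx": 0, "dy": 0, "dz": 0.035, "ax": 0, "ay": 0, "az": 0, "gripper": 0},
    {"dx": 0, "dy": 0, "dz": 0, "ax": 0, "ay": 0, "az": 0, "gripper": 0},
  ],
)

```text
clock: 16.18
eef_pos: [502.5, -196.5, 66.1]
tool_rot: [3.141, -0.002, 3.035]
force: [0.3, 0.2, 0.2]
width: 0.0
gripper_force: 0.0
```

Emit:
step_arm(
  plan=[
    {"dx": 0, "dy": 0, "dz": -0.15, "ax": 0, "ay": 0, "az": 0, "gripper": 0},
    {"dx": 0, "dy": 0.1, "dz": -0.15, "ax": 0, "ay": 0, "az": 0, "gripper": 0.75},
    {"dx": 0.02, "dy": 0.14, "dz": -0.15, "ax": 0, "ay": 0, "az": 0, "gripper": 0.75},
    {"dx": 0.02, "dy": 0.16, "dz": -0.1, "ax": 0, "ay": 0, "az": 0, "gripper": 0.75},
    {"dx": 0, "dy": 0.16, "dz": 0, "ax": 0, "ay": 0, "az": 0, "gripper": 0.75},
    {"dx": 0, "dy": 0.16, "dz": 0, "ax": 0, "ay": 0, "az": 0, "gripper": 0.75},
    {"dx": 0, "dy": 0, "dz": 0, "ax": 0, "ay": 0, "az": -0.036, "gripper": 0.75},
    {"dx": 0, "dy": 0, "dz": 0, "ax": 0, "ay": 0, "az": 0, "gripper": 0.75},
    {"dx": 0, "dy": 0, "dz": 0, "ax": 0, "ay": 0, "az": 0, "gripper": 0.75},
  ],
)

```text
clock: 17.3
eef_pos: [514.2, 17.6, 232.1]
tool_rot: [-3.141, -0.0, 3.088]
force: [0.3, -0.7, -0.4]
width: 63.7
gripper_force: 0.0
```

```bash
python3 look.py w4; python3 -c "
import cv2;a=cv2.imread('pics/w4.png');cv2.imwrite('pics/c4.png',cv2.resize(a[0:240,330:640],None,fx=2.4,fy=2.4))"
```

```text
[514.2  17.6 232.1] [-3.141 -0.     3.088] 17.3
 wax px [555. 183.] c [495.6 238.4] wh [43.3 52.3] heading pi-0.002 z 32.5
 wax px [469. 188.] c [495.1 158. ] wh [42.9 51.3] heading pi-0.052 z 32.5
 wax px [101. 251.] c [ 526.2 -194.8] wh [32.7 68.5] heading pi-0.235 z 37.0
 wax px [197. 262.] c [ 544.7 -106. ] wh [30.7 53.3] heading pi-0.090 z 38.7
 wax px [293. 266.] c [554.3 -12.1] wh [29.  55.6] heading pi-0.068 z 37.4
 wax px [534. 289.] c [603.4 232.5] wh [43.5 52.4] heading pi-0.061 z 32.5
 wax px [290. 367.] c [681.8 -25.1] wh [55.4 18.4] heading pi+1.460 z 32.2
 knob [ 89. 215.] (array([ 499.8, -195.6]), array([19.5, 13.5]), 77.99) 43.8
 knob [190. 222.] (array([ 510.9, -101.5]), array([20.3, 13.6]), 83.21) 48.4
 knob [293. 227.] (array([520.2,  -7.9]), array([18.8, 12.5]), 82.24) 44.5
 plate (array([ 620. , -113.9]), array([295.9, 150.9]), 83.77)
```

View pics/c4.png

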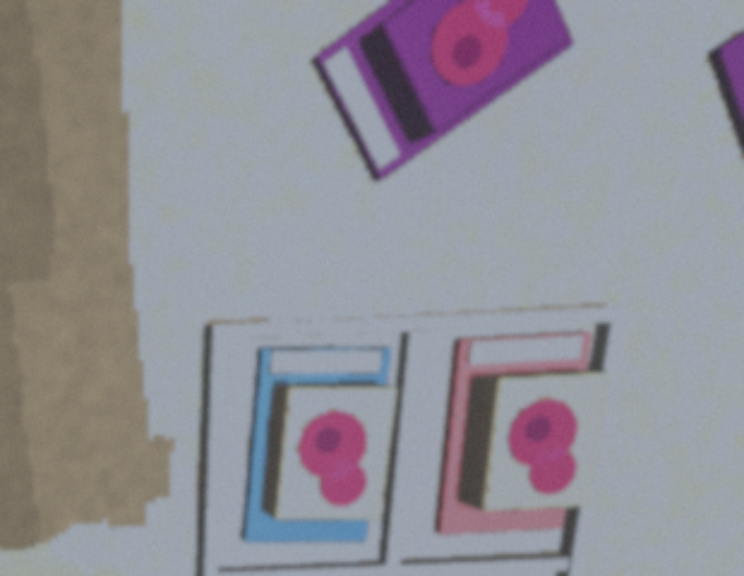

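Crop c4 shows the blue and pink blocks in the tray with their white label strips up, on the robot side; the purple lookalike lies outside it. The levers now read about 1.45, 1.37 and 1.44. I grasp blue.

Emit:
step_arm(
  plan=[
    {"dx": 0.028, "dy": 0.153, "dz": 0.1, "ax": 0, "ay": 0, "az": 0, "gripper": 0.75},
    {"dx": 0.028, "dy": 0.153, "dz": 0.1, "ax": 0, "ay": 0, "az": 0, "gripper": 0.75},
    {"dx": 0.029, "dy": 0.154, "dz": 0.1, "ax": 0, "ay": 0, "az": 0, "gripper": 0.75},
    {"dx": 0, "dy": 0, "dz": 0.107, "ax": 0, "ay": 0, "az": 0, "gripper": 0.75},
    {"dx": 0, "dy": 0, "dz": 0.09, "ax": 0, "ay": 0, "az": 0, "gripper": 0.75},
    {"dx": 0, "dy": 0, "dz": 0.09, "ax": 0, "ay": 0, "az": 0, "gripper": 0.75},
    {"dx": 0, "dy": 0, "dz": 0.077, "ax": 0, "ay": 0, "az": 0, "gripper": 0.75},
    {"dx": 0, "dy": 0, "dz": 0, "ax": 0, "ay": 0, "az": 0, "gripper": 0.75},
    {"dx": 0, "dy": 0, "dz": 0, "ax": 0, "ay": 0, "az": 0, "gripper": 0.75},
  ],
)

```text
clock: 18.48
eef_pos: [496.4, 157.1, 33.6]
tool_rot: [3.142, 0.001, 3.089]
force: [0.1, -0.4, 0.5]
width: 64.2
gripper_force: 0.0
```

Emit:
step_arm(
  plan=[
    {"dx": 0, "dy": 0, "dz": 0, "ax": 0, "ay": 0, "az": 0, "gripper": 0},
    {"dx": 0, "dy": 0, "dz": 0, "ax": 0, "ay": 0, "az": 0, "gripper": 0},
    {"dx": 0, "dy": 0, "dz": 0, "ax": 0, "ay": 0, "az": 0, "gripper": 0},
    {"dx": 0, "dy": 0, "dz": 0, "ax": 0, "ay": 0, "az": 0, "gripper": 0},
    {"dx": 0, "dy": 0, "dz": 0, "ax": 0, "ay": 0, "az": 0, "gripper": 0},
  ],
)

```text
clock: 19.1
eef_pos: [496.6, 157.5, 34.3]
tool_rot: [3.141, 0.002, 3.089]
force: [-0.7, -1.1, 7.4]
width: 40.9
gripper_force: 61.8
```

Emit:
step_arm(
  plan=[
    {"dx": 0, "dy": 0, "dz": -0.11, "ax": 0, "ay": 0, "az": 0, "gripper": 0},
    {"dx": 0, "dy": 0, "dz": -0.11, "ax": 0, "ay": 0, "az": 0, "gripper": 0},
    {"dx": 0, "dy": 0, "dz": -0.11, "ax": 0, "ay": 0, "az": 0, "gripper": 0},
    {"dx": 0, "dy": 0, "dz": 0, "ax": 0, "ay": 0, "az": 0.036, "gripper": 0},
    {"dx": -0.107, "dy": -0.109, "dz": 0, "ax": 0, "ay": 0, "az": 0, "gripper": 0},
    {"dx": -0.107, "dy": -0.109, "dz": 0, "ax": 0, "ay": 0, "az": 0, "gripper": 0},
    {"dx": -0.107, "dy": -0.109, "dz": 0, "ax": 0, "ay": 0, "az": 0, "gripper": 0},
    {"dx": -0.107, "dy": -0.108, "dz": 0, "ax": 0, "ay": 0, "az": 0, "gripper": 0},
    {"dx": -0.106, "dy": -0.108, "dz": 0, "ax": 0, "ay": 0, "az": 0, "gripper": 0},
    {"dx": 0, "dy": 0, "dz": 0, "ax": 0, "ay": 0.086, "az": 0, "gripper": 0},
    {"dx": 0, "dy": 0, "dz": 0, "ax": 0, "ay": 0.086, "az": 0, "gripper": 0},
    {"dx": 0, "dy": 0, "dz": 0, "ax": 0, "ay": 0, "az": 0, "gripper": 0},
    {"dx": 0, "dy": 0, "dz": 0, "ax": 0, "ay": 0, "az": 0, "gripper": 0},
  ],
)

```text
clock: 20.72
eef_pos: [636.8, -21.7, 131.9]
tool_rot: [-3.142, -0.269, 3.033]
force: [-0.9, -1.3, 0.1]
width: 40.6
gripper_force: 60.9
```

```bash
python3 look.py w5; cat > goto.py <<'E'
# target TCP in a seat frame (x, y mm, z above floor, tilt) -> move in tool units
from h import *
from cell import ctrl
import sys
c=np.array([-.9940,.1092]);cy=np.array([-.1092,-.9940]);O=np.array([629.8,-114.9])
k=int(sys.argv[1]);S=O+cy*95*(2-k)+np.array([0,-1.5])
s=ctrl.read_state();R=Rt(s);p=np.array(s["eef_pos"])
d=p[:2]-S;print("seat frame now x %.1f y %.1f z %.1f"%(d@c,d@cy,p[2]-18),"tilt %.3f"%np.arctan2(R[2,0],-R[2,2]),"w %.1f F %s"%(s["width"],np.round(s["force"],1)))
for a in sys.argv[2:]:
    x,y,z=map(float,a.split(","));xy=S+c*x+cy*y
    print(a,"tool units",((R.T@(np.r_[xy,z+18]-p))/300).round(4))
E
python3 goto.py 3 2.25,0,62 2.25,0,38.6
```

```text
[636.8 -21.7 131.9] [-3.142 -0.269  3.033] 20.7
 wax px [ 46. 165.] c [ 528.1 -200.9] wh [69.3 34. ] heading pi+0.000 z 36.5
 wax px [183. 170.] c [ 544.3 -103.5] wh [31.1 53.1] heading pi-0.207 z 38.6
 wax px [322. 169.] c [554.3 -10.9] wh [32.  55.4] heading pi-0.108 z 37.0
 wax px [ 49. 353.] c [ 661.7 -213.8] wh [57.6 18.3] heading pi+1.455 z 32.2
 knob [174. 111.] (array([ 511.8, -101.6]), array([21.2, 12.8]), 81.11) 48.3
 knob [322. 112.] (array([521.5,  -7.9]), array([20.5, 12.5]), 80.59) 44.6
 knob [ 31. 113.] (array([ 501.2, -196. ]), array([21.1, 12.5]), 82.4) 43.8
 plate (array([ 620. , -114.1]), array([296.5, 148.4]), 83.83)
seat frame now x 3.5 y -0.0 z 114.4 tilt 0.270 w 40.4 F [-1.1  0.3 -0.8]
2.25,0,62 tool units [-0.0506 -0.      0.1671]
2.25,0,38.6 tool units [-0.0714 -0.      0.2423]
```

View pics/w5.png

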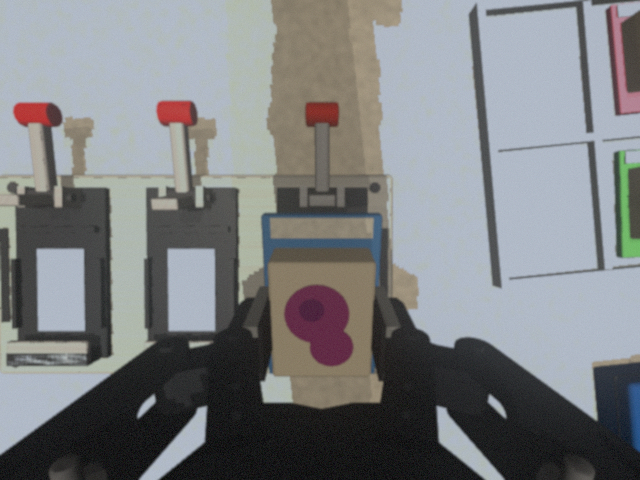

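The view shows blue held level in the fingers, its label strip (322,225) on the lever side and socket 3 under it.

```bash
cat > held.py <<'E'
from h import *
import pickle,sys
s,im=pickle.load(open(f"pics/{sys.argv[1]}.pkl","rb"));lo,hi=int(sys.argv[2]),int(sys.argv[3])
T=im["T_tool_cam"];P=cloud(im,T);hsv=cv2.cvtColor(im["color"],cv2.COLOR_RGB2HSV)
x,y,z=[P[...,i] for i in range(3)]
m=(x>15)&(x<60)&(abs(y)<35)&(z>10)&(z<40)
m=cv2.morphologyEx(m.astype(np.uint8),cv2.MORPH_OPEN,np.ones((3,3)))>0
Q=P[m];e=Q[Q[:,0]>32]
print("n",len(e),"label end x pct",np.percentile(Q[:,0],[98,99.5,100]).round(1),"y range",np.percentile(e[:,1],[.5,99.5]).round(1),"plate top z",np.median(e[:,2]).round(1))
w=P[(abs(x)<35)&(abs(y)<30)&(z>-5)&(z<10)&(im["range_z"]>0)]
print("wax top z",np.median(w[:,2]).round(1),"x max",np.percentile(w[:,0],99.5).round(1))
E
python3 held.py w5 95 125; python3 -c "
from cell import ctrl"
```

```text
n 2673 label end x pct [40.9 41.1 41.2] y range [-24.5  26.6] plate top z 21.7
wax top z 2.0 x max 27.1
```

Emit:
step_arm(
  plan=[
    {"dx": -0.0238, "dy": 0, "dz": 0.0808, "ax": 0, "ay": 0, "az": 0, "gripper": 0},
    {"dx": -0.0238, "dy": 0, "dz": 0.0808, "ax": 0, "ay": 0, "az": 0, "gripper": 0},
    {"dx": -0.0119, "dy": 0, "dz": 0.04, "ax": 0, "ay": 0, "az": 0, "gripper": 0},
    {"dx": -0.0119, "dy": 0, "dz": 0.0405, "ax": 0, "ay": 0, "az": 0, "gripper": 0},
    {"dx": 0, "dy": 0, "dz": 0, "ax": 0, "ay": 0, "az": 0, "gripper": 0},
    {"dx": 0, "dy": 0, "dz": 0, "ax": 0, "ay": 0, "az": 0, "gripper": 0},
  ],
)

```text
clock: 21.52
eef_pos: [639.1, -22.0, 56.9]
tool_rot: [3.142, -0.269, 3.033]
force: [0.1, -0.6, 0.0]
width: 40.8
gripper_force: 61.1
```

```bash
python3 goto.py 3 2.25,0,38.6 -- 2>/dev/null| head -3; python3 goto.py 3 -10.2,0,38.6 -11.2,0,38.6
```

```text
seat frame now x 1.1 y 0.2 z 38.9 tilt 0.269 w 40.8 F [ 0.1 -0.6  0. ]
2.25,0,38.6 tool units [0.0034 0.0005 0.002 ]
seat frame now x 1.1 y 0.2 z 38.9 tilt 0.269 w 40.8 F [ 0.1 -0.6  0. ]
-10.2,0,38.6 tool units [-0.0366  0.0005 -0.009 ]
-11.2,0,38.6 tool units [-0.0398  0.0005 -0.0099]
```

Emit:
step_arm(
  plan=[
    {"dx": -0.012, "dy": 0, "dz": -0.003, "ax": 0, "ay": 0, "az": 0, "gripper": 0},
    {"dx": -0.012, "dy": 0, "dz": -0.003, "ax": 0, "ay": 0, "az": 0, "gripper": 0},
    {"dx": -0.008, "dy": 0, "dz": -0.002, "ax": 0, "ay": 0, "az": 0, "gripper": 0},
    {"dx": -0.006, "dy": 0, "dz": -0.0015, "ax": 0, "ay": 0, "az": 0, "gripper": 0},
    {"dx": 0, "dy": 0, "dz": 0, "ax": 0, "ay": 0, "az": 0, "gripper": 0},
    {"dx": 0, "dy": 0, "dz": 0, "ax": 0, "ay": 0, "az": 0, "gripper": 0},
  ],
)

```text
clock: 22.28
eef_pos: [650.1, -23.3, 55.9]
tool_rot: [-3.142, -0.271, 3.033]
force: [-1.3, 0.5, -0.5]
width: 40.8
gripper_force: 61.1
```

```bash
python3 goto.py 3 -5.5,0,34.2 -1.0,0,28.9
```

```text
seat frame now x -10.0 y 0.2 z 37.9 tilt 0.271 w 40.8 F [-1.3  0.5 -0.5]
-5.5,0,34.2 tool units [0.0113 0.0007 0.016 ]
-1.0,0,28.9 tool units [0.021  0.0007 0.0371]
```

Emit:
step_arm(
  plan=[
    {"dx": 0.006, "dy": 0, "dz": 0.0089, "ax": 0, "ay": -0.043, "az": 0, "gripper": 0},
    {"dx": 0.006, "dy": 0, "dz": 0.0089, "ax": 0, "ay": -0.043, "az": 0, "gripper": 0},
    {"dx": 0.006, "dy": 0, "dz": 0.0089, "ax": 0, "ay": -0.043, "az": 0, "gripper": 0},
    {"dx": 0.006, "dy": 0, "dz": 0.0089, "ax": 0, "ay": -0.043, "az": 0, "gripper": 0},
    {"dx": 0, "dy": 0, "dz": 0, "ax": 0, "ay": 0, "az": 0, "gripper": 0},
    {"dx": 0, "dy": 0, "dz": 0, "ax": 0, "ay": 0, "az": 0, "gripper": 0},
  ],
)

```text
clock: 23.02
eef_pos: [642.6, -22.4, 47.0]
tool_rot: [3.141, 0.001, 3.033]
force: [0.8, -0.5, -0.9]
width: 40.7
gripper_force: 60.9
```

```bash
python3 goto.py 3 -1.0,0,28.4
```

```text
seat frame now x -2.5 y 0.1 z 29.0 tilt -0.001 w 40.7 F [ 0.8 -0.5 -0.9]
-1.0,0,28.4 tool units [0.005  0.0005 0.0021]
```

Emit:
step_arm(
  plan=[
    {"dx": 0.004, "dy": 0, "dz": 0.002, "ax": 0, "ay": 0, "az": 0, "gripper": 0},
    {"dx": 0, "dy": 0, "dz": 0.001, "ax": 0, "ay": 0, "az": 0, "gripper": 0},
    {"dx": 0, "dy": 0, "dz": 0, "ax": 0, "ay": 0, "az": 0, "gripper": 0.7},
    {"dx": 0, "dy": 0, "dz": 0, "ax": 0, "ay": 0, "az": 0, "gripper": 0.7},
    {"dx": 0, "dy": 0, "dz": 0, "ax": 0, "ay": 0, "az": 0, "gripper": 0.7},
    {"dx": 0, "dy": 0, "dz": -0.1, "ax": 0, "ay": 0, "az": 0, "gripper": 0.7},
    {"dx": 0, "dy": 0, "dz": -0.15, "ax": 0, "ay": 0, "az": 0, "gripper": 0.7},
    {"dx": 0.08, "dy": 0.06, "dz": -0.15, "ax": 0, "ay": 0, "az": 0, "gripper": 0.7},
    {"dx": 0.1, "dy": 0.06, "dz": -0.15, "ax": 0, "ay": 0, "az": 0, "gripper": 0.7},
    {"dx": 0.1, "dy": 0.06, "dz": -0.15, "ax": 0, "ay": 0, "az": 0, "gripper": 0.7},
    {"dx": 0, "dy": 0, "dz": 0, "ax": 0, "ay": 0, "az": 0, "gripper": 0.7},
    {"dx": 0, "dy": 0, "dz": 0, "ax": 0, "ay": 0, "az": 0, "gripper": 0.7},
    {"dx": 0, "dy": 0, "dz": 0, "ax": 0, "ay": 0, "az": 0, "gripper": 0.7},
  ],
)

```text
clock: 24.65
eef_pos: [562.6, 39.6, 254.4]
tool_rot: [-3.141, -0.002, 3.032]
force: [-0.1, -0.3, 0.2]
width: 59.8
gripper_force: 0.0
```

```bash
python3 look.py w6; python3 -c "
import cv2;a=cv2.imread('pics/w6.png');cv2.imwrite('pics/c6.png',cv2.resize(a[130:370,60:380],None,fx=2.4,fy=2.4))"
```

```text
[562.6  39.6 254.4] [-3.141e+00 -2.000e-03  3.032e+00] 24.6
 wax px [521. 119.] c [495.5 238.5] wh [51.9 43.5] heading pi+0.003 z 32.5
 wax px [ 84. 211.] c [ 526.1 -194.3] wh [33.3 66.8] heading pi-0.283 z 36.8
 wax px [177. 214.] c [ 537.1 -103.6] wh [30.5 67.3] heading pi-0.150 z 39.3
 wax px [270. 216.] c [554.7  -9.4] wh [30.4 55.7] heading pi-0.166 z 37.2
 wax px [509. 229.] c [603.5 232.5] wh [43.2 52.1] heading pi-0.058 z 32.5
 wax px [274. 297.] c [640.2 -20.7] wh [42.1 52.2] heading pi-0.101 z 44.0
 wax px [107. 322.] c [ 661.4 -214.2] wh [57.7 18.5] heading pi+1.466 z 32.1
 wax px [185. 322.] c [ 671.2 -123.2] wh [48.1 18.4] heading pi+1.475 z 32.2
 knob [ 70. 176.] (array([ 499.9, -195.4]), array([20.1, 12.6]), 83.77) 43.9
 knob [166. 178.] (array([ 510.8, -101.5]), array([19.6, 12.3]), 83.64) 48.2
 knob [267. 176.] (array([520.5,  -7.2]), array([19.7, 12.6]), 83.46) 44.6
 plate (array([ 619.4, -114. ]), array([296.1, 149. ]), 83.69)
```

View pics/c6.png

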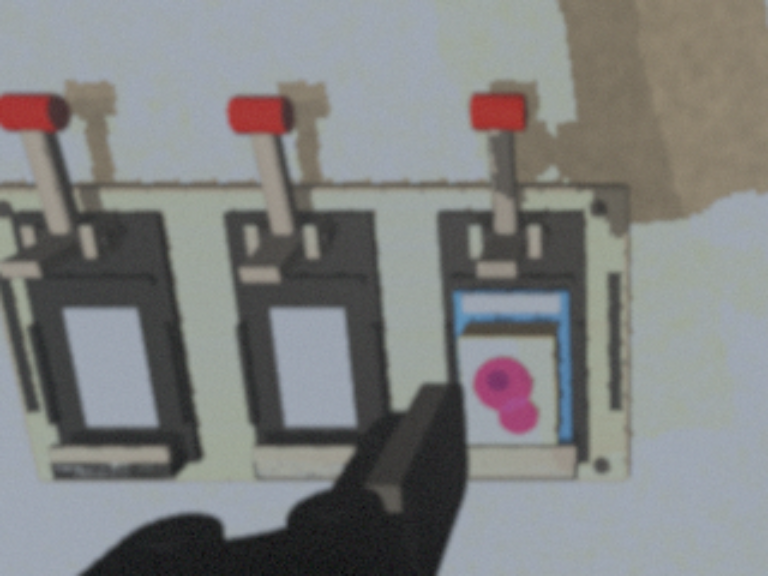

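Blue sits at (640.2,−20.7) with its top at 44 mm, matching seat 3 and 18+26 mm. In the crop it lies square, its plain end under the lip and its label end by the open lever. I shut lever 3 now.

Emit:
step_arm(
  plan=[
    {"dx": 0.03, "dy": -0.044, "dz": 0.14, "ax": 0, "ay": 0, "az": 0, "gripper": 0.5},
    {"dx": 0.03, "dy": -0.044, "dz": 0.14, "ax": 0, "ay": 0, "az": 0, "gripper": 0.5},
    {"dx": 0.03, "dy": -0.044, "dz": 0.14, "ax": 0, "ay": 0, "az": 0, "gripper": 0.5},
    {"dx": 0.03, "dy": -0.044, "dz": 0.14, "ax": 0, "ay": 0, "az": 0, "gripper": 0.5},
    {"dx": 0, "dy": 0, "dz": 0.085, "ax": 0, "ay": 0, "az": 0, "gripper": 0.5},
    {"dx": 0, "dy": 0, "dz": 0.078, "ax": 0, "ay": 0, "az": 0, "gripper": 0.5},
    {"dx": 0, "dy": 0, "dz": 0, "ax": 0, "ay": 0, "az": 0, "gripper": 0.5},
    {"dx": 0, "dy": 0, "dz": 0, "ax": 0, "ay": 0, "az": 0, "gripper": 0},
    {"dx": 0, "dy": 0, "dz": 0, "ax": 0, "ay": 0, "az": 0, "gripper": 0},
    {"dx": 0, "dy": 0, "dz": 0, "ax": 0, "ay": 0, "az": 0, "gripper": 0},
    {"dx": 0, "dy": 0, "dz": 0, "ax": 0, "ay": 0, "az": 0, "gripper": 0},
    {"dx": 0, "dy": 0, "dz": 0, "ax": 0, "ay": 0, "az": 0, "gripper": 0},
  ],
)

```text
clock: 26.2
eef_pos: [521.6, -8.7, 39.4]
tool_rot: [-3.141, 0.001, 3.032]
force: [-0.7, -4.5, 1.2]
width: 21.1
gripper_force: 59.1
```

Emit:
step_arm(
  plan=[
    {"dx": -0.0056, "dy": 0, "dz": -0.0269, "ax": 0, "ay": 0, "az": 0, "gripper": 0},
    {"dx": -0.0096, "dy": 0, "dz": -0.0258, "ax": 0, "ay": 0, "az": 0, "gripper": 0},
    {"dx": -0.0133, "dy": 0, "dz": -0.024, "ax": 0, "ay": 0, "az": 0, "gripper": 0},
    {"dx": -0.0168, "dy": 0, "dz": -0.0218, "ax": 0, "ay": 0, "az": 0, "gripper": 0},
    {"dx": -0.0198, "dy": 0, "dz": -0.019, "ax": 0, "ay": 0, "az": 0, "gripper": 0},
    {"dx": -0.0224, "dy": 0, "dz": -0.0159, "ax": 0, "ay": 0, "az": 0, "gripper": 0},
    {"dx": -0.0245, "dy": 0, "dz": -0.0123, "ax": 0, "ay": 0, "az": 0, "gripper": 0},
    {"dx": -0.0261, "dy": 0, "dz": -0.0085, "ax": 0, "ay": 0, "az": 0, "gripper": 0},
    {"dx": -0.0271, "dy": 0, "dz": -0.0045, "ax": 0, "ay": 0, "az": 0, "gripper": 0},
    {"dx": -0.0201, "dy": 0, "dz": -0.0007, "ax": 0, "ay": 0, "az": 0, "gripper": 0},
    {"dx": 0, "dy": 0, "dz": 0, "ax": 0, "ay": 0, "az": 0, "gripper": 0},
    {"dx": 0, "dy": 0, "dz": 0, "ax": 0, "ay": 0, "az": 0, "gripper": 0},
  ],
)

```text
clock: 27.7
eef_pos: [573.1, -14.3, 87.0]
tool_rot: [-3.14, -0.007, 3.033]
force: [-6.5, -4.0, 1.3]
width: 20.5
gripper_force: 58.5
```

Emit:
step_arm(
  plan=[
    {"dx": -0.01, "dy": 0, "dz": 0, "ax": 0, "ay": 0, "az": 0, "gripper": 0},
    {"dx": 0, "dy": 0, "dz": 0, "ax": 0, "ay": 0, "az": 0, "gripper": 0},
    {"dx": 0.006, "dy": 0, "dz": 0, "ax": 0, "ay": 0, "az": 0, "gripper": 0.5},
    {"dx": 0, "dy": 0, "dz": 0, "ax": 0, "ay": 0, "az": 0, "gripper": 0.5},
    {"dx": 0, "dy": 0, "dz": 0, "ax": 0, "ay": 0, "az": 0, "gripper": 0.5},
    {"dx": 0, "dy": 0, "dz": -0.1, "ax": 0, "ay": 0, "az": 0, "gripper": 0.5},
    {"dx": 0, "dy": 0, "dz": -0.1, "ax": 0, "ay": 0, "az": 0, "gripper": 0.75},
    {"dx": 0.07, "dy": 0.161, "dz": 0, "ax": 0, "ay": 0, "az": 0, "gripper": 0.75},
    {"dx": 0.07, "dy": 0.161, "dz": 0, "ax": 0, "ay": 0, "az": 0, "gripper": 0.75},
    {"dx": 0.07, "dy": 0.161, "dz": 0, "ax": 0, "ay": 0, "az": 0, "gripper": 0.75},
    {"dx": 0.07, "dy": 0.161, "dz": 0, "ax": 0, "ay": 0, "az": 0, "gripper": 0.75},
    {"dx": 0.07, "dy": 0.161, "dz": 0, "ax": 0, "ay": 0, "az": 0, "gripper": 0.75},
    {"dx": 0, "dy": 0, "dz": 0, "ax": 0, "ay": 0, "az": -0.069, "gripper": 0.75},
    {"dx": 0, "dy": 0, "dz": 0, "ax": 0, "ay": 0, "az": 0, "gripper": 0.75},
    {"dx": 0, "dy": 0, "dz": 0, "ax": 0, "ay": 0, "az": 0, "gripper": 0.75},
  ],
)

```text
clock: 29.58
eef_pos: [500.1, 236.4, 146.9]
tool_rot: [-3.141, 0.0, 3.138]
force: [0.3, 0.2, -0.4]
width: 63.9
gripper_force: 0.0
```

```bash
python3 look.py w7
```

```text
[500.1 236.4 146.9] [-3.141  0.     3.138] 29.6
 wax px [323. 234.] c [495.3 238.8] wh [42.1 52.2] heading pi-0.002 z 32.5
 wax px [ 15. 383.] c [618.3  -8.1] wh [ 25.1 100.3] heading pi-0.153 z 40.1
 wax px [316. 362.] c [603.1 232.7] wh [42.1 53.4] heading pi-0.059 z 32.4
 plate (array([596.2,   3. ]), array([70.2, 78.5]), 84.27)
```

Emit:
step_arm(
  plan=[
    {"dx": 0.0127, "dy": 0.003, "dz": 0.128, "ax": 0, "ay": 0, "az": 0, "gripper": 0.75},
    {"dx": 0, "dy": 0, "dz": 0.13, "ax": 0, "ay": 0, "az": 0, "gripper": 0.75},
    {"dx": 0, "dy": 0, "dz": 0.12, "ax": 0, "ay": 0, "az": 0, "gripper": 0.75},
    {"dx": 0, "dy": 0, "dz": 0, "ax": 0, "ay": 0, "az": 0, "gripper": 0.75},
    {"dx": 0, "dy": 0, "dz": 0, "ax": 0, "ay": 0, "az": 0, "gripper": 0.75},
    {"dx": 0, "dy": 0, "dz": 0, "ax": 0, "ay": 0, "az": 0, "gripper": 0},
    {"dx": 0, "dy": 0, "dz": 0, "ax": 0, "ay": 0, "az": 0, "gripper": 0},
    {"dx": 0, "dy": 0, "dz": 0, "ax": 0, "ay": 0, "az": 0, "gripper": 0},
    {"dx": 0, "dy": 0, "dz": 0, "ax": 0, "ay": 0, "az": 0, "gripper": 0},
    {"dx": 0, "dy": 0, "dz": 0, "ax": 0, "ay": 0, "az": 0, "gripper": 0},
  ],
)

```text
clock: 30.88
eef_pos: [496.2, 238.2, 34.2]
tool_rot: [3.141, 0.001, 3.141]
force: [-0.3, -0.4, 6.3]
width: 40.7
gripper_force: 62.5
```

Emit:
step_arm(
  plan=[
    {"dx": 0, "dy": 0, "dz": -0.12, "ax": 0, "ay": 0, "az": 0, "gripper": 0},
    {"dx": 0, "dy": 0, "dz": -0.14, "ax": 0, "ay": 0, "az": 0, "gripper": 0},
    {"dx": 0, "dy": 0, "dz": -0.14, "ax": 0, "ay": 0, "az": 0, "gripper": 0},
    {"dx": 0, "dy": 0, "dz": 0, "ax": 0, "ay": 0, "az": 0.069, "gripper": 0},
    {"dx": -0.07, "dy": -0.141, "dz": 0, "ax": 0, "ay": 0, "az": 0, "gripper": 0},
    {"dx": -0.07, "dy": -0.141, "dz": 0, "ax": 0, "ay": 0, "az": 0, "gripper": 0},
    {"dx": -0.07, "dy": -0.141, "dz": 0, "ax": 0, "ay": 0, "az": 0, "gripper": 0},
    {"dx": -0.07, "dy": -0.141, "dz": 0, "ax": 0, "ay": 0, "az": 0, "gripper": 0},
    {"dx": -0.07, "dy": -0.141, "dz": 0, "ax": 0, "ay": 0, "az": 0, "gripper": 0},
    {"dx": -0.07, "dy": -0.141, "dz": 0, "ax": 0, "ay": 0, "az": 0, "gripper": 0},
    {"dx": -0.07, "dy": -0.14, "dz": 0, "ax": 0, "ay": 0, "az": 0, "gripper": 0},
    {"dx": -0.07, "dy": -0.14, "dz": 0, "ax": 0, "ay": 0, "az": 0, "gripper": 0},
    {"dx": 0, "dy": 0, "dz": 0, "ax": 0, "ay": 0.086, "az": 0, "gripper": 0},
    {"dx": 0, "dy": 0, "dz": 0, "ax": 0, "ay": 0.086, "az": 0, "gripper": 0},
    {"dx": 0, "dy": 0, "dz": 0, "ax": 0, "ay": 0, "az": 0, "gripper": 0},
    {"dx": 0, "dy": 0, "dz": 0, "ax": 0, "ay": 0, "az": 0, "gripper": 0},
  ],
)

```text
clock: 32.88
eef_pos: [625.4, -115.6, 153.0]
tool_rot: [-3.142, -0.27, 3.033]
force: [-0.9, 0.2, -0.4]
width: 40.7
gripper_force: 61.7
```

```bash
python3 look.py w8; python3 held.py w8 0 0; python3 goto.py 2 2,0,38.8
```

```text
[ 625.4 -115.6  153. ] [-3.142 -0.27   3.033] 32.9
 wax px [321. 173.] c [ 543.8 -105.9] wh [29.4 55.8] heading pi-0.110 z 39.3
 wax px [196. 176.] c [ 533.9 -196. ] wh [33.8 54. ] heading pi-0.220 z 36.8
 wax px [448. 215.] c [588.  -17.8] wh [35.1 38. ] heading pi-0.286 z 36.1
 wax px [450. 291.] c [640.7 -21.4] wh [42.6 52. ] heading pi-0.108 z 44.5
 wax px [191. 338.] c [ 656.9 -220.3] wh [41.1  9.8] heading pi+1.463 z 32.2
 wax px [448. 338.] c [678.8 -20.9] wh [36.4 10.1] heading pi+1.475 z 32.4
 knob [189. 125.] (array([ 501.3, -196.2]), array([20.2, 11.6]), 83.87) 44.0
 knob [324. 123.] (array([ 512. , -102.1]), array([19.1, 10.8]), 82.3) 48.6
 knob [484. 175.] (array([565.1, -13.2]), array([20.9, 13.2]), 82.28) 91.5
 plate (array([ 614.5, -113.2]), array([295.7, 137.3]), 83.67)
n 2681 label end x pct [40.6 40.7 41. ] y range [-24.5  26.6] plate top z 21.7
wax top z 1.8 x max 26.8
seat frame now x 4.6 y -0.2 z 135.4 tilt 0.270 w 41.0 F [-0.6  0.3 -1.1]
2,0,38.8 tool units [-0.0941 -0.0008  0.3082]
```

Emit:
step_arm(
  plan=[
    {"dx": -0.028, "dy": 0, "dz": 0.095, "ax": 0, "ay": 0, "az": 0, "gripper": 0},
    {"dx": -0.028, "dy": 0, "dz": 0.095, "ax": 0, "ay": 0, "az": 0, "gripper": 0},
    {"dx": -0.023, "dy": 0, "dz": 0.075, "ax": 0, "ay": 0, "az": 0, "gripper": 0},
    {"dx": -0.012, "dy": 0, "dz": 0.044, "ax": 0, "ay": 0, "az": 0, "gripper": 0},
    {"dx": 0, "dy": 0, "dz": 0, "ax": 0, "ay": 0, "az": 0, "gripper": 0},
    {"dx": 0, "dy": 0, "dz": 0, "ax": 0, "ay": 0, "az": 0, "gripper": 0},
  ],
)

```text
clock: 33.67
eef_pos: [628.3, -116.1, 57.5]
tool_rot: [-3.142, -0.269, 3.033]
force: [-0.8, 0.2, -0.2]
width: 40.4
gripper_force: 61.9
```

```bash
python3 goto.py 2 -9.6,0,38.3
```

```text
seat frame now x 1.5 y -0.2 z 39.5 tilt 0.269 w 40.4 F [-0.8  0.2 -0.2]
-9.6,0,38.3 tool units [-0.0368 -0.0006 -0.0059]
```

Emit:
step_arm(
  plan=[
    {"dx": -0.001, "dy": 0, "dz": 0.004, "ax": 0, "ay": 0, "az": 0, "gripper": 0},
    {"dx": -0.012, "dy": 0, "dz": -0.0032, "ax": 0, "ay": 0, "az": 0, "gripper": 0},
    {"dx": -0.012, "dy": 0, "dz": -0.0032, "ax": 0, "ay": 0, "az": 0, "gripper": 0},
    {"dx": -0.008, "dy": 0, "dz": -0.0022, "ax": 0, "ay": 0, "az": 0, "gripper": 0},
    {"dx": -0.004, "dy": 0, "dz": -0.001, "ax": 0, "ay": 0, "az": 0, "gripper": 0},
    {"dx": 0, "dy": 0, "dz": 0, "ax": 0, "ay": 0, "az": 0, "gripper": 0},
    {"dx": 0, "dy": 0, "dz": 0, "ax": 0, "ay": 0, "az": 0, "gripper": 0},
  ],
)

```text
clock: 34.55
eef_pos: [638.7, -117.2, 55.4]
tool_rot: [3.142, -0.27, 3.033]
force: [-0.5, 0.5, -1.1]
width: 41.0
gripper_force: 61.9
```

```bash
python3 goto.py 2 -9.6,0,38
```

```text
seat frame now x -9.0 y -0.2 z 37.4 tilt 0.270 w 41.0 F [-0.5  0.5 -1.1]
-9.6,0,38 tool units [-0.0015 -0.0007 -0.0026]
```

Emit:
step_arm(
  plan=[
    {"dx": -0.002, "dy": 0, "dz": -0.0023, "ax": 0, "ay": 0, "az": 0, "gripper": 0},
    {"dx": 0.006, "dy": 0, "dz": 0.0089, "ax": 0, "ay": -0.043, "az": 0, "gripper": 0},
    {"dx": 0.006, "dy": 0, "dz": 0.0089, "ax": 0, "ay": -0.043, "az": 0, "gripper": 0},
    {"dx": 0.006, "dy": 0, "dz": 0.0089, "ax": 0, "ay": -0.043, "az": 0, "gripper": 0},
    {"dx": 0.006, "dy": 0, "dz": 0.0089, "ax": 0, "ay": -0.043, "az": 0, "gripper": 0},
    {"dx": 0, "dy": 0, "dz": 0, "ax": 0, "ay": 0, "az": 0, "gripper": 0},
    {"dx": 0, "dy": 0, "dz": 0, "ax": 0, "ay": 0, "az": 0, "gripper": 0},
  ],
)

```text
clock: 35.42
eef_pos: [631.4, -116.4, 46.9]
tool_rot: [-3.142, -0.0, 3.033]
force: [-0.3, 0.7, -0.3]
width: 40.6
gripper_force: 61.9
```

```bash
python3 goto.py 2 -0.8,0,28.4
```

```text
seat frame now x -1.6 y -0.2 z 28.9 tilt 0.000 w 40.6 F [-0.3  0.7 -0.3]
-0.8,0,28.4 tool units [ 0.0027 -0.0007  0.0016]
```

Emit:
step_arm(
  plan=[
    {"dx": 0.0025, "dy": 0, "dz": 0.002, "ax": 0, "ay": 0, "az": 0, "gripper": 0},
    {"dx": 0, "dy": 0, "dz": 0.001, "ax": 0, "ay": 0, "az": 0, "gripper": 0},
    {"dx": 0, "dy": 0, "dz": 0, "ax": 0, "ay": 0, "az": 0, "gripper": 0.7},
    {"dx": 0, "dy": 0, "dz": 0, "ax": 0, "ay": 0, "az": 0, "gripper": 0.7},
    {"dx": 0, "dy": 0, "dz": 0, "ax": 0, "ay": 0, "az": 0, "gripper": 0.7},
    {"dx": 0, "dy": 0, "dz": -0.1, "ax": 0, "ay": 0, "az": 0, "gripper": 0.7},
    {"dx": 0, "dy": 0, "dz": -0.15, "ax": 0, "ay": 0, "az": 0, "gripper": 0.7},
    {"dx": 0.1, "dy": 0, "dz": -0.12, "ax": 0, "ay": 0, "az": 0, "gripper": 0.7},
    {"dx": 0.15, "dy": 0, "dz": 0, "ax": 0, "ay": 0, "az": 0, "gripper": 0.7},
    {"dx": 0.151, "dy": 0, "dz": 0, "ax": 0, "ay": 0, "az": 0, "gripper": 0.7},
    {"dx": 0, "dy": 0, "dz": 0, "ax": 0, "ay": 0, "az": 0, "gripper": 0.7},
    {"dx": 0, "dy": 0, "dz": 0, "ax": 0, "ay": 0, "az": 0, "gripper": 0.7},
  ],
)

```text
clock: 36.92
eef_pos: [511.4, -103.3, 157.0]
tool_rot: [-3.142, 0.002, 3.033]
force: [-0.6, 0.6, -0.6]
width: 59.3
gripper_force: 0.0
```

```bash
python3 look.py w9
```

```text
[ 511.4 -103.3  157. ] [-3.142e+00  2.000e-03  3.033e+00] 36.9
 wax px [198. 289.] c [ 533.  -200.4] wh [30.8 54.6] heading pi-0.077 z 37.4
 wax px [321. 292.] c [ 544.6 -105.6] wh [29.  53.9] heading pi-0.117 z 39.5
 wax px [442. 305.] c [577.1 -10. ] wh [39.  27.6] heading pi+0.605 z 35.7
 wax px [322. 374.] c [ 629.  -115.1] wh [42.  50.4] heading pi-0.101 z 44.3
 knob [189. 239.] (array([ 499.2, -196.1]), array([20.6, 13.3]), 80.57) 43.9
 knob [321. 242.] (array([ 510.2, -102.4]), array([19.8, 12.4]), 82.24) 48.4
 knob [472. 327.] (array([541.2, -35.7]), array([84.2, 20.6]), 45.5) 91.2
 plate (array([ 619.9, -113.9]), array([295.2, 150.6]), 83.8)
```

View pics/w9.png

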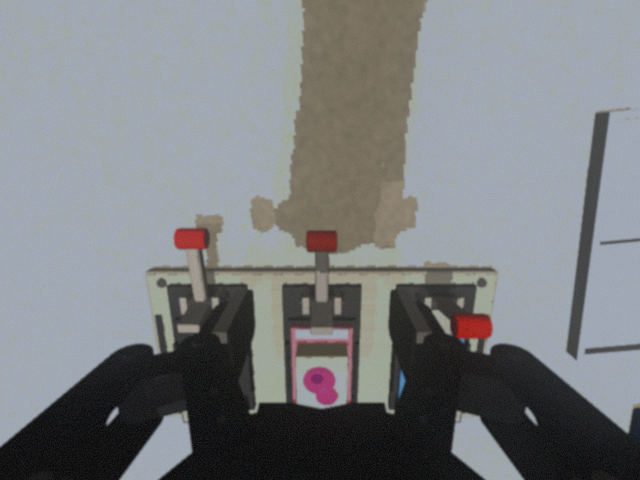

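Pink lies flat in socket 2 at (320,385), its top at 44.3 mm and its label under the open lever (322,335). I shut lever 2.

Emit:
step_arm(
  plan=[
    {"dx": 0, "dy": 0, "dz": 0.13, "ax": 0, "ay": 0, "az": 0, "gripper": 0.5},
    {"dx": 0, "dy": 0, "dz": 0.13, "ax": 0, "ay": 0, "az": 0, "gripper": 0.5},
    {"dx": 0, "dy": 0, "dz": 0.122, "ax": 0, "ay": 0, "az": 0, "gripper": 0.5},
    {"dx": 0, "dy": 0, "dz": 0, "ax": 0, "ay": 0, "az": 0, "gripper": 0.5},
    {"dx": 0, "dy": 0, "dz": 0, "ax": 0, "ay": 0, "az": 0, "gripper": 0},
    {"dx": 0, "dy": 0, "dz": 0, "ax": 0, "ay": 0, "az": 0, "gripper": 0},
    {"dx": 0, "dy": 0, "dz": 0, "ax": 0, "ay": 0, "az": 0, "gripper": 0},
    {"dx": 0, "dy": 0, "dz": 0, "ax": 0, "ay": 0, "az": 0, "gripper": 0},
    {"dx": 0, "dy": 0, "dz": 0, "ax": 0, "ay": 0, "az": 0, "gripper": 0},
  ],
)

```text
clock: 38.1
eef_pos: [511.6, -103.4, 42.8]
tool_rot: [-3.142, 0.003, 3.033]
force: [2.7, -0.6, 2.7]
width: 20.9
gripper_force: 59.2
```

Emit:
step_arm(
  plan=[
    {"dx": -0.0035, "dy": 0, "dz": -0.0142, "ax": 0, "ay": 0, "az": 0, "gripper": 0},
    {"dx": -0.0096, "dy": 0, "dz": -0.0258, "ax": 0, "ay": 0, "az": 0, "gripper": 0},
    {"dx": -0.0133, "dy": 0, "dz": -0.024, "ax": 0, "ay": 0, "az": 0, "gripper": 0},
    {"dx": -0.0168, "dy": 0, "dz": -0.0218, "ax": 0, "ay": 0, "az": 0, "gripper": 0},
    {"dx": -0.0198, "dy": 0, "dz": -0.019, "ax": 0, "ay": 0, "az": 0, "gripper": 0},
    {"dx": -0.0224, "dy": 0, "dz": -0.0159, "ax": 0, "ay": 0, "az": 0, "gripper": 0},
    {"dx": -0.0245, "dy": 0, "dz": -0.0123, "ax": 0, "ay": 0, "az": 0, "gripper": 0},
    {"dx": -0.0261, "dy": 0, "dz": -0.0085, "ax": 0, "ay": 0, "az": 0, "gripper": 0},
    {"dx": -0.0271, "dy": 0, "dz": -0.0045, "ax": 0, "ay": 0, "az": 0, "gripper": 0},
    {"dx": -0.0201, "dy": 0, "dz": -0.0007, "ax": 0, "ay": 0, "az": 0, "gripper": 0},
    {"dx": -0.01, "dy": 0, "dz": 0, "ax": 0, "ay": 0, "az": 0, "gripper": 0},
    {"dx": 0, "dy": 0, "dz": 0, "ax": 0, "ay": 0, "az": 0, "gripper": 0},
  ],
)

```text
clock: 39.6
eef_pos: [565.8, -109.2, 87.0]
tool_rot: [3.142, -0.005, 3.033]
force: [-6.4, 0.1, 2.1]
width: 20.0
gripper_force: 58.5
```

Emit:
step_arm(
  plan=[
    {"dx": 0, "dy": 0, "dz": 0, "ax": 0, "ay": 0, "az": 0, "gripper": 0.5},
    {"dx": 0, "dy": 0, "dz": 0, "ax": 0, "ay": 0, "az": 0, "gripper": 0.5},
    {"dx": 0, "dy": 0, "dz": 0, "ax": 0, "ay": 0, "az": 0, "gripper": 0.5},
    {"dx": 0, "dy": 0, "dz": -0.15, "ax": 0, "ay": 0, "az": 0, "gripper": 0.5},
    {"dx": 0.133, "dy": 0, "dz": 0, "ax": 0, "ay": 0, "az": 0, "gripper": 0},
    {"dx": 0, "dy": 0, "dz": 0, "ax": 0, "ay": 0, "az": 0, "gripper": 0},
    {"dx": 0, "dy": 0, "dz": 0.115, "ax": 0, "ay": 0, "az": 0, "gripper": 0},
    {"dx": 0, "dy": 0, "dz": 0, "ax": 0, "ay": 0, "az": 0, "gripper": 0},
    {"dx": -0.03, "dy": 0, "dz": 0, "ax": 0, "ay": 0, "az": 0, "gripper": 0},
    {"dx": -0.015, "dy": 0, "dz": 0, "ax": 0, "ay": 0, "az": 0, "gripper": 0},
    {"dx": -0.015, "dy": 0, "dz": 0, "ax": 0, "ay": 0, "az": 0, "gripper": 0},
    {"dx": -0.012, "dy": 0, "dz": 0, "ax": 0, "ay": 0, "az": 0, "gripper": 0},
    {"dx": 0, "dy": 0, "dz": 0, "ax": 0, "ay": 0, "az": 0, "gripper": 0},
  ],
)

```text
clock: 41.22
eef_pos: [546.0, -107.2, 96.5]
tool_rot: [3.142, -0.008, 3.033]
force: [-8.8, 1.3, 4.9]
width: -0.1
gripper_force: 4.5
```

```bash
python3 goto.py 2 83,0,80; python3 look.py w10 | grep -v wax
```

```text
seat frame now x 84.3 y -0.0 z 78.5 tilt 0.008 w -0.1 F [-8.8  1.3  4.9]
83,0,80 tool units [-0.0043 -0.0001 -0.0052]
[ 546.  -107.2   96.5] [ 3.142 -0.008  3.033] 41.2
 knob [139. 210.] (array([ 500. , -196.2]), array([21.1, 14. ]), 80.26) 43.8
 knob [544. 330.] (array([563.2, -12.9]), array([22. , 14.6]), 86.14) 91.3
 plate (array([ 596.7, -111.6]), array([295.7, 103.9]), 83.87)
```

Emit:
step_arm(
  plan=[
    {"dx": 0.08, "dy": 0, "dz": 0, "ax": 0, "ay": 0, "az": 0, "gripper": 0},
    {"dx": 0, "dy": 0.158, "dz": 0, "ax": 0, "ay": 0, "az": 0, "gripper": 0},
    {"dx": 0, "dy": 0.158, "dz": 0, "ax": 0, "ay": 0, "az": 0, "gripper": 0},
    {"dx": 0, "dy": 0, "dz": 0, "ax": 0, "ay": 0, "az": 0, "gripper": 0},
    {"dx": -0.03, "dy": 0, "dz": 0, "ax": 0, "ay": 0, "az": 0, "gripper": 0},
    {"dx": -0.02, "dy": 0, "dz": 0, "ax": 0, "ay": 0, "az": 0, "gripper": 0},
    {"dx": -0.015, "dy": 0, "dz": 0, "ax": 0, "ay": 0, "az": 0, "gripper": 0},
    {"dx": -0.015, "dy": 0, "dz": 0, "ax": 0, "ay": 0, "az": 0, "gripper": 0},
    {"dx": 0, "dy": 0, "dz": 0, "ax": 0, "ay": 0, "az": 0, "gripper": 0},
  ],
)

```text
clock: 42.4
eef_pos: [556.1, -14.2, 96.0]
tool_rot: [-3.14, -0.009, 3.032]
force: [-8.4, 0.3, 6.2]
width: 0.0
gripper_force: 4.3
```

```bash
python3 goto.py 3 83,0,80; python3 look.py w11
```

```text
seat frame now x 84.4 y 1.4 z 78.0 tilt 0.009 w 0.0 F [-8.4  0.3  6.2]
83,0,80 tool units [-0.0046  0.0047 -0.0068]
[556.1 -14.2  96. ] [-3.14  -0.009  3.032] 42.4
 wax px [ 15. 292.] c [ 545.5 -195.3] wh [37.3 16.1] heading pi+0.336 z 34.5
 wax px [167. 310.] c [ 577.1 -109.5] wh [36.9 40.1] heading pi-0.107 z 34.6
 wax px [154. 365.] c [ 604.2 -121.9] wh [ 9.3 26.5] heading pi-1.276 z 40.0
 wax px [322. 393.] c [629.7 -21.4] wh [ 7.9 21.6] heading pi-0.106 z 44.7
 wax px [ 17. 440.] c [ 654.5 -232.1] wh [15.5 31.6] heading pi-1.026 z 32.0
 knob [107. 353.] (array([ 581.8, -139.4]), array([23.2, 98.6]), 29.17) 92.0
 plate (array([ 581.8, -118.3]), array([123.5, 319.1]), 9.03)
```

Emit:
step_arm(
  plan=[
    {"dx": 0.08, "dy": 0, "dz": 0, "ax": 0, "ay": 0, "az": 0, "gripper": 0},
    {"dx": 0, "dy": 0, "dz": -0.17, "ax": 0, "ay": 0, "az": 0, "gripper": 0},
    {"dx": -0.03, "dy": 0.166, "dz": 0, "ax": 0, "ay": 0, "az": 0, "gripper": 0.75},
    {"dx": -0.03, "dy": 0.166, "dz": 0, "ax": 0, "ay": 0, "az": 0, "gripper": 0.75},
    {"dx": -0.03, "dy": 0.166, "dz": 0, "ax": 0, "ay": 0, "az": 0, "gripper": 0.75},
    {"dx": -0.03, "dy": 0.166, "dz": 0, "ax": 0, "ay": 0, "az": 0, "gripper": 0.75},
    {"dx": -0.03, "dy": 0.166, "dz": 0, "ax": 0, "ay": 0, "az": 0, "gripper": 0.75},
    {"dx": 0, "dy": 0, "dz": 0, "ax": 0, "ay": 0, "az": -0.032, "gripper": 0.75},
    {"dx": 0, "dy": 0, "dz": 0, "ax": 0, "ay": 0, "az": 0, "gripper": 0.75},
    {"dx": 0, "dy": 0, "dz": 0, "ax": 0, "ay": 0, "az": 0, "gripper": 0.75},
  ],
)

```text
clock: 43.7
eef_pos: [608.5, 230.4, 147.6]
tool_rot: [-3.141, 0.0, 3.08]
force: [-0.6, 0.0, 1.3]
width: 64.3
gripper_force: 0.0
```

```bash
python3 look.py w12
```

```text
[608.5 230.4 147.6] [-3.141  0.     3.08 ] 43.7
 wax px [323. 233.] c [603.2 232.6] wh [42.2 51.6] heading pi-0.065 z 32.5
 wax px [ 16. 320.] c [653.8  -9.4] wh [33.7 76.9] heading pi-0.134 z 35.6
 plate (array([633.2,   9.1]), array([ 50.6, 149.8]), 83.95)
```

Emit:
step_arm(
  plan=[
    {"dx": 0.0145, "dy": 0.002, "dz": 0.13, "ax": 0, "ay": 0, "az": 0, "gripper": 0.75},
    {"dx": 0, "dy": 0, "dz": 0.13, "ax": 0, "ay": 0, "az": 0, "gripper": 0.75},
    {"dx": 0, "dy": 0, "dz": 0.12, "ax": 0, "ay": 0, "az": 0, "gripper": 0.75},
    {"dx": 0, "dy": 0, "dz": 0, "ax": 0, "ay": 0, "az": 0, "gripper": 0.75},
    {"dx": 0, "dy": 0, "dz": 0, "ax": 0, "ay": 0, "az": 0, "gripper": 0.75},
    {"dx": 0, "dy": 0, "dz": 0, "ax": 0, "ay": 0, "az": 0, "gripper": 0},
    {"dx": 0, "dy": 0, "dz": 0, "ax": 0, "ay": 0, "az": 0, "gripper": 0},
    {"dx": 0, "dy": 0, "dz": 0, "ax": 0, "ay": 0, "az": 0, "gripper": 0},
    {"dx": 0, "dy": 0, "dz": 0, "ax": 0, "ay": 0, "az": 0, "gripper": 0},
    {"dx": 0, "dy": 0, "dz": 0, "ax": 0, "ay": 0, "az": 0, "gripper": 0},
  ],
)

```text
clock: 45.0
eef_pos: [604.2, 233.0, 34.6]
tool_rot: [3.141, 0.001, 3.083]
force: [-0.7, -0.3, 5.4]
width: 40.5
gripper_force: 62.5
```

Emit:
step_arm(
  plan=[
    {"dx": 0, "dy": 0, "dz": -0.12, "ax": 0, "ay": 0, "az": 0, "gripper": 0},
    {"dx": 0, "dy": 0, "dz": -0.14, "ax": 0, "ay": 0, "az": 0, "gripper": 0},
    {"dx": 0, "dy": 0, "dz": -0.14, "ax": 0, "ay": 0, "az": 0, "gripper": 0},
    {"dx": 0, "dy": 0, "dz": 0, "ax": 0, "ay": 0, "az": 0.032, "gripper": 0},
    {"dx": -0.022, "dy": -0.163, "dz": 0, "ax": 0, "ay": 0, "az": 0, "gripper": 0},
    {"dx": -0.022, "dy": -0.163, "dz": 0, "ax": 0, "ay": 0, "az": 0, "gripper": 0},
    {"dx": -0.022, "dy": -0.163, "dz": 0, "ax": 0, "ay": 0, "az": 0, "gripper": 0},
    {"dx": -0.022, "dy": -0.163, "dz": 0, "ax": 0, "ay": 0, "az": 0, "gripper": 0},
    {"dx": -0.022, "dy": -0.163, "dz": 0, "ax": 0, "ay": 0, "az": 0, "gripper": 0},
    {"dx": -0.022, "dy": -0.163, "dz": 0, "ax": 0, "ay": 0, "az": 0, "gripper": 0},
    {"dx": -0.022, "dy": -0.163, "dz": 0, "ax": 0, "ay": 0, "az": 0, "gripper": 0},
    {"dx": -0.022, "dy": -0.163, "dz": 0, "ax": 0, "ay": 0, "az": 0, "gripper": 0},
    {"dx": -0.022, "dy": -0.163, "dz": 0, "ax": 0, "ay": 0, "az": 0, "gripper": 0},
    {"dx": 0, "dy": 0, "dz": 0, "ax": 0, "ay": 0.086, "az": 0, "gripper": 0},
    {"dx": 0, "dy": 0, "dz": 0, "ax": 0, "ay": 0.086, "az": 0, "gripper": 0},
    {"dx": 0, "dy": 0, "dz": 0, "ax": 0, "ay": 0, "az": 0, "gripper": 0},
    {"dx": 0, "dy": 0, "dz": 0, "ax": 0, "ay": 0, "az": 0, "gripper": 0},
  ],
)

```text
clock: 47.12
eef_pos: [614.3, -211.0, 153.2]
tool_rot: [-3.142, -0.27, 3.033]
force: [-0.5, -0.6, -1.4]
width: 40.8
gripper_force: 61.7
```

```bash
python3 look.py w13; python3 held.py w13 0 0; python3 goto.py 1 3,0,38.3
```

```text
[ 614.3 -211.   153.2] [-3.142 -0.27   3.033] 47.1
 wax px [323. 177.] c [ 533.5 -201.4] wh [32.6 55.6] heading pi-0.110 z 36.9
 wax px [446. 217.] c [ 577.4 -111.7] wh [33.5 38.7] heading pi-0.163 z 32.6
 wax px [573. 216.] c [587.2 -16.6] wh [34.  39.3] heading pi-0.105 z 32.8
 wax px [452. 293.] c [ 630.6 -115.2] wh [42.7 51.9] heading pi-0.110 z 44.5
 wax px [580. 292.] c [640.7 -21.8] wh [43.6 52.1] heading pi-0.108 z 44.5
 wax px [446. 338.] c [ 667.9 -118.4] wh [31.   9.1] heading pi+1.478 z 32.4
 wax px [573. 346.] c [682.2 -25.5] wh [57.6 18. ] heading pi+1.469 z 32.5
 knob [323. 126.] (array([ 501.5, -196.8]), array([19.4, 12.4]), 82.65) 44.0
 knob [486. 195.] (array([ 565.3, -108.5]), array([21.4, 13.5]), 84.19) 92.5
 knob [637. 194.] (array([574.4, -22.3]), array([ 5.4, 12.9]), 85.14) 92.1
 plate (array([ 620.4, -113.3]), array([296.6, 148.6]), 83.75)
n 2562 label end x pct [40.4 40.6 40.7] y range [-24.7  26.5] plate top z 22.0
wax top z 2.2 x max 26.6
seat frame now x 5.3 y 0.9 z 135.7 tilt 0.270 w 40.4 F [ 0.5 -0.4 -0.9]
3,0,38.3 tool units [-0.0938  0.0029  0.311 ]
```

Emit:
step_arm(
  plan=[
    {"dx": -0.028, "dy": 0.003, "dz": 0.095, "ax": 0, "ay": 0, "az": 0, "gripper": 0},
    {"dx": -0.028, "dy": 0, "dz": 0.095, "ax": 0, "ay": 0, "az": 0, "gripper": 0},
    {"dx": -0.023, "dy": 0, "dz": 0.075, "ax": 0, "ay": 0, "az": 0, "gripper": 0},
    {"dx": -0.0135, "dy": 0, "dz": 0.046, "ax": 0, "ay": 0, "az": 0, "gripper": 0},
    {"dx": 0, "dy": 0, "dz": 0, "ax": 0, "ay": 0, "az": 0, "gripper": 0},
    {"dx": 0, "dy": 0, "dz": 0, "ax": 0, "ay": 0, "az": 0, "gripper": 0},
  ],
)

```text
clock: 47.92
eef_pos: [617.4, -210.6, 56.8]
tool_rot: [-3.141, -0.269, 3.033]
force: [0.2, -0.0, 0.3]
width: 40.6
gripper_force: 62.3
```

```bash
python3 goto.py 1 -9.6,0,38
```

```text
seat frame now x 2.1 y -0.0 z 38.8 tilt 0.269 w 40.6 F [ 0.2 -0.   0.3]
-9.6,0,38 tool units [-0.0382 -0.0001 -0.0079]
```

Emit:
step_arm(
  plan=[
    {"dx": 0, "dy": 0, "dz": 0.0015, "ax": 0, "ay": 0, "az": 0, "gripper": 0},
    {"dx": -0.012, "dy": 0, "dz": -0.0032, "ax": 0, "ay": 0, "az": 0, "gripper": 0},
    {"dx": -0.012, "dy": 0, "dz": -0.0032, "ax": 0, "ay": 0, "az": 0, "gripper": 0},
    {"dx": -0.01, "dy": 0, "dz": -0.0027, "ax": 0, "ay": 0, "az": 0, "gripper": 0},
    {"dx": -0.004, "dy": 0, "dz": -0.0011, "ax": 0, "ay": 0, "az": 0, "gripper": 0},
    {"dx": 0, "dy": 0, "dz": 0, "ax": 0, "ay": 0, "az": 0, "gripper": 0},
    {"dx": 0, "dy": 0, "dz": 0, "ax": 0, "ay": 0, "az": 0, "gripper": 0},
  ],
)

```text
clock: 48.8
eef_pos: [628.4, -211.7, 55.7]
tool_rot: [-3.142, -0.27, 3.033]
force: [-0.0, -0.0, -0.6]
width: 40.7
gripper_force: 62.3
```

```bash
python3 goto.py 1 -9.6,0,38
```

```text
seat frame now x -9.1 y -0.2 z 37.7 tilt 0.270 w 40.7 F [-0.  -0.  -0.6]
-9.6,0,38 tool units [-0.0015 -0.0005 -0.0014]
```

Emit:
step_arm(
  plan=[
    {"dx": -0.002, "dy": 0, "dz": -0.0015, "ax": 0, "ay": 0, "az": 0, "gripper": 0},
    {"dx": 0.006, "dy": 0, "dz": 0.0089, "ax": 0, "ay": -0.043, "az": 0, "gripper": 0},
    {"dx": 0.006, "dy": 0, "dz": 0.0089, "ax": 0, "ay": -0.043, "az": 0, "gripper": 0},
    {"dx": 0.006, "dy": 0, "dz": 0.0089, "ax": 0, "ay": -0.043, "az": 0, "gripper": 0},
    {"dx": 0.006, "dy": 0, "dz": 0.0089, "ax": 0, "ay": -0.043, "az": 0, "gripper": 0},
    {"dx": 0, "dy": 0, "dz": 0, "ax": 0, "ay": 0, "az": 0, "gripper": 0},
    {"dx": 0, "dy": 0, "dz": 0, "ax": 0, "ay": 0, "az": 0, "gripper": 0},
  ],
)

```text
clock: 49.68
eef_pos: [620.8, -210.9, 47.0]
tool_rot: [-3.142, -0.001, 3.033]
force: [-0.4, 0.7, 2.2]
width: 40.7
gripper_force: 62.3
```

```bash
python3 goto.py 1 -0.7,0,28.4
```

```text
seat frame now x -1.4 y -0.1 z 29.0 tilt 0.001 w 40.7 F [-0.4  0.7  2.2]
-0.7,0,28.4 tool units [ 0.0023 -0.0004  0.002 ]
```

Emit:
step_arm(
  plan=[
    {"dx": 0.0023, "dy": 0, "dz": 0.002, "ax": 0, "ay": 0, "az": 0, "gripper": 0},
    {"dx": 0, "dy": 0, "dz": 0.001, "ax": 0, "ay": 0, "az": 0, "gripper": 0},
    {"dx": 0, "dy": 0, "dz": 0, "ax": 0, "ay": 0, "az": 0, "gripper": 0.7},
    {"dx": 0, "dy": 0, "dz": 0, "ax": 0, "ay": 0, "az": 0, "gripper": 0.7},
    {"dx": 0, "dy": 0, "dz": 0, "ax": 0, "ay": 0, "az": 0, "gripper": 0.7},
    {"dx": 0, "dy": 0, "dz": -0.1, "ax": 0, "ay": 0, "az": 0, "gripper": 0.7},
    {"dx": 0, "dy": 0, "dz": -0.15, "ax": 0, "ay": 0, "az": 0, "gripper": 0.7},
    {"dx": 0.1, "dy": 0, "dz": -0.12, "ax": 0, "ay": 0, "az": 0, "gripper": 0.7},
    {"dx": 0.15, "dy": 0, "dz": 0, "ax": 0, "ay": 0, "az": 0, "gripper": 0.7},
    {"dx": 0.148, "dy": 0, "dz": 0, "ax": 0, "ay": 0, "az": 0, "gripper": 0.7},
    {"dx": 0, "dy": 0, "dz": 0, "ax": 0, "ay": 0, "az": 0, "gripper": 0.7},
    {"dx": 0, "dy": 0, "dz": 0, "ax": 0, "ay": 0, "az": 0, "gripper": 0.7},
  ],
)

```text
clock: 51.18
eef_pos: [502.1, -197.9, 157.2]
tool_rot: [-3.141, 0.002, 3.033]
force: [0.1, 0.5, 0.2]
width: 59.4
gripper_force: 0.0
```

```bash
python3 look.py w14
```

```text
[ 502.1 -197.9  157.2] [-3.141e+00  2.000e-03  3.033e+00] 51.2
 wax px [322. 289.] c [ 533.5 -199.8] wh [29.8 56.3] heading pi-0.113 z 37.5
 wax px [443. 304.] c [ 567.6 -104.3] wh [39.7 28.9] heading pi+0.592 z 35.8
 wax px [559. 310.] c [587.1 -16.6] wh [34.5 40.6] heading pi-0.103 z 34.3
 wax px [322. 374.] c [ 619.3 -209.7] wh [41.7 51.6] heading pi-0.088 z 44.3
 wax px [561. 359.] c [622.4 -12.2] wh [52.  26.4] heading pi+0.776 z 44.1
 knob [322. 238.] (array([ 499.4, -196.5]), array([19.4, 12.2]), 84.54) 44.0
 knob [473. 340.] (array([ 533.8, -128. ]), array([93.3, 17. ]), 36.98) 92.7
 knob [623. 341.] (array([573.5, -14.9]), array([20.9, 13.2]), 83.75) 92.4
 plate (array([ 619.9, -113.7]), array([296.8, 150.2]), 83.81)
```

Green is seated at (619.3,−209.7), top at 44.3 mm, which matches seat 1. I shut lever 1.

Emit:
step_arm(
  plan=[
    {"dx": 0.003, "dy": 0, "dz": 0.13, "ax": 0, "ay": 0, "az": 0, "gripper": 0.5},
    {"dx": 0, "dy": 0, "dz": 0.13, "ax": 0, "ay": 0, "az": 0, "gripper": 0.5},
    {"dx": 0, "dy": 0, "dz": 0.132, "ax": 0, "ay": 0, "az": 0, "gripper": 0.5},
    {"dx": 0, "dy": 0, "dz": 0, "ax": 0, "ay": 0, "az": 0, "gripper": 0.5},
    {"dx": 0, "dy": 0, "dz": 0, "ax": 0, "ay": 0, "az": 0, "gripper": 0},
    {"dx": 0, "dy": 0, "dz": 0, "ax": 0, "ay": 0, "az": 0, "gripper": 0},
    {"dx": 0, "dy": 0, "dz": 0, "ax": 0, "ay": 0, "az": 0, "gripper": 0},
    {"dx": 0, "dy": 0, "dz": 0, "ax": 0, "ay": 0, "az": 0, "gripper": 0},
    {"dx": 0, "dy": 0, "dz": 0, "ax": 0, "ay": 0, "az": 0, "gripper": 0},
  ],
)

```text
clock: 52.35
eef_pos: [501.5, -197.9, 40.4]
tool_rot: [-3.141, 0.003, 3.033]
force: [1.3, 1.3, 6.3]
width: 20.4
gripper_force: 59.6
```

Emit:
step_arm(
  plan=[
    {"dx": -0.0056, "dy": 0, "dz": -0.0269, "ax": 0, "ay": 0, "az": 0, "gripper": 0},
    {"dx": -0.0096, "dy": 0, "dz": -0.0258, "ax": 0, "ay": 0, "az": 0, "gripper": 0},
    {"dx": -0.0133, "dy": 0, "dz": -0.024, "ax": 0, "ay": 0, "az": 0, "gripper": 0},
    {"dx": -0.0168, "dy": 0, "dz": -0.0218, "ax": 0, "ay": 0, "az": 0, "gripper": 0},
    {"dx": -0.0198, "dy": 0, "dz": -0.019, "ax": 0, "ay": 0, "az": 0, "gripper": 0},
    {"dx": -0.0224, "dy": 0, "dz": -0.0159, "ax": 0, "ay": 0, "az": 0, "gripper": 0},
    {"dx": -0.0245, "dy": 0, "dz": -0.0123, "ax": 0, "ay": 0, "az": 0, "gripper": 0},
    {"dx": -0.0261, "dy": 0, "dz": -0.0085, "ax": 0, "ay": 0, "az": 0, "gripper": 0},
    {"dx": -0.0271, "dy": 0, "dz": -0.0045, "ax": 0, "ay": 0, "az": 0, "gripper": 0},
    {"dx": -0.0201, "dy": 0, "dz": -0.0007, "ax": 0, "ay": 0, "az": 0, "gripper": 0},
    {"dx": -0.01, "dy": 0, "dz": 0, "ax": 0, "ay": 0, "az": 0, "gripper": 0},
    {"dx": 0, "dy": 0, "dz": 0, "ax": 0, "ay": 0, "az": 0, "gripper": 0},
  ],
)

```text
clock: 53.85
eef_pos: [556.8, -203.9, 88.2]
tool_rot: [3.141, -0.003, 3.032]
force: [-6.4, 1.4, 2.1]
width: 19.6
gripper_force: 58.5
```

Emit:
step_arm(
  plan=[
    {"dx": 0, "dy": 0, "dz": 0, "ax": 0, "ay": 0, "az": 0, "gripper": 0.5},
    {"dx": 0, "dy": 0, "dz": 0, "ax": 0, "ay": 0, "az": 0, "gripper": 0.5},
    {"dx": 0, "dy": 0, "dz": 0, "ax": 0, "ay": 0, "az": 0, "gripper": 0.5},
    {"dx": 0, "dy": 0, "dz": -0.15, "ax": 0, "ay": 0, "az": 0, "gripper": 0.5},
    {"dx": 0.133, "dy": 0, "dz": 0, "ax": 0, "ay": 0, "az": 0, "gripper": 0},
    {"dx": 0, "dy": 0, "dz": 0, "ax": 0, "ay": 0, "az": 0, "gripper": 0},
    {"dx": 0, "dy": 0, "dz": 0.115, "ax": 0, "ay": 0, "az": 0, "gripper": 0},
    {"dx": 0, "dy": 0, "dz": 0, "ax": 0, "ay": 0, "az": 0, "gripper": 0},
    {"dx": -0.03, "dy": 0, "dz": 0, "ax": 0, "ay": 0, "az": 0, "gripper": 0},
    {"dx": -0.015, "dy": 0, "dz": 0, "ax": 0, "ay": 0, "az": 0, "gripper": 0},
    {"dx": -0.015, "dy": 0, "dz": 0, "ax": 0, "ay": 0, "az": 0, "gripper": 0},
    {"dx": -0.012, "dy": 0, "dz": 0, "ax": 0, "ay": 0, "az": 0, "gripper": 0},
    {"dx": 0, "dy": 0, "dz": 0, "ax": 0, "ay": 0, "az": 0, "gripper": 0},
  ],
)

```text
clock: 55.48
eef_pos: [535.8, -201.6, 97.4]
tool_rot: [3.141, -0.009, 3.032]
force: [-9.4, 1.4, 6.0]
width: 0.4
gripper_force: 5.0
```

```bash
python3 goto.py 1 83,0,80
```

```text
seat frame now x 84.1 y -0.0 z 79.4 tilt 0.009 w 0.4 F [-9.4  1.4  6. ]
83,0,80 tool units [-0.0036  0.     -0.002 ]
```

Lever 1 is at its stop, with the same reading as the others (x = 84). I retreat for a final look.

Emit:
step_arm(
  plan=[
    {"dx": 0.08, "dy": 0, "dz": 0, "ax": 0, "ay": 0, "az": 0, "gripper": 0},
    {"dx": 0, "dy": 0, "dz": -0.17, "ax": 0, "ay": 0, "az": 0, "gripper": 0},
    {"dx": 0, "dy": 0.08, "dz": -0.17, "ax": 0, "ay": 0, "az": 0, "gripper": 0},
    {"dx": -0.06, "dy": 0.15, "dz": -0.13, "ax": 0, "ay": 0, "az": 0, "gripper": 0.5},
    {"dx": -0.06, "dy": 0.1, "dz": -0.1, "ax": 0, "ay": 0, "az": 0, "gripper": 0.5},
    {"dx": -0.06, "dy": 0, "dz": -0.1, "ax": 0, "ay": 0, "az": 0, "gripper": 0.5},
    {"dx": -0.06, "dy": 0, "dz": 0, "ax": 0, "ay": 0, "az": 0, "gripper": 0.5},
    {"dx": 0, "dy": 0, "dz": 0, "ax": 0, "ay": 0, "az": 0, "gripper": 0.5},
    {"dx": 0, "dy": 0, "dz": 0, "ax": 0, "ay": 0, "az": 0, "gripper": 0.5},
  ],
)

```text
clock: 56.6
eef_pos: [597.9, -108.8, 298.2]
tool_rot: [3.142, -0.001, 3.033]
force: [-0.3, -0.5, 0.4]
width: 42.7
gripper_force: 0.0
```

```bash
python3 look.py w15;python3 -c "
import cv2;a=cv2.imread('pics/w15.png');cv2.imwrite('pics/c15.png',cv2.resize(a[100:400,150:550],None,fx=2,fy=2))"
```

```text
[ 597.9 -108.8  298.2] [ 3.142e+00 -1.000e-03  3.033e+00] 56.6
 wax px [236. 184.] c [ 567.2 -202. ] wh [33.1 39.8] heading pi-0.103 z 32.7
 wax px [400. 184.] c [586.7 -16.5] wh [32.9 38.6] heading pi-0.121 z 33.0
 wax px [318. 233.] c [ 630.5 -115.1] wh [41.6 52.3] heading pi-0.108 z 44.4
 wax px [400. 232.] c [640.  -20.9] wh [42.5 51.1] heading pi-0.104 z 44.4
 wax px [236. 233.] c [ 620.4 -209.2] wh [41.8 52.3] heading pi-0.111 z 44.3
 wax px [239. 265.] c [ 661.5 -213.9] wh [56.5 18.1] heading pi+1.461 z 32.2
 wax px [318. 264.] c [ 671.3 -119.7] wh [55.4 17. ] heading pi+1.462 z 32.3
 wax px [397. 265.] c [681.6 -25. ] wh [56.3 17. ] heading pi+1.466 z 32.3
 knob [218. 180.] (array([ 554.3, -201.5]), array([20.1, 13.4]), 84.77) 92.3
 knob [317. 180.] (array([ 563.8, -108.1]), array([19. , 12.2]), 84.53) 92.5
 knob [416. 180.] (array([574.5, -14.4]), array([20.5, 13.4]), 83.95) 92.3
 plate (array([ 619.7, -113.7]), array([296.4, 148.6]), 83.77)
```

View pics/c15.png

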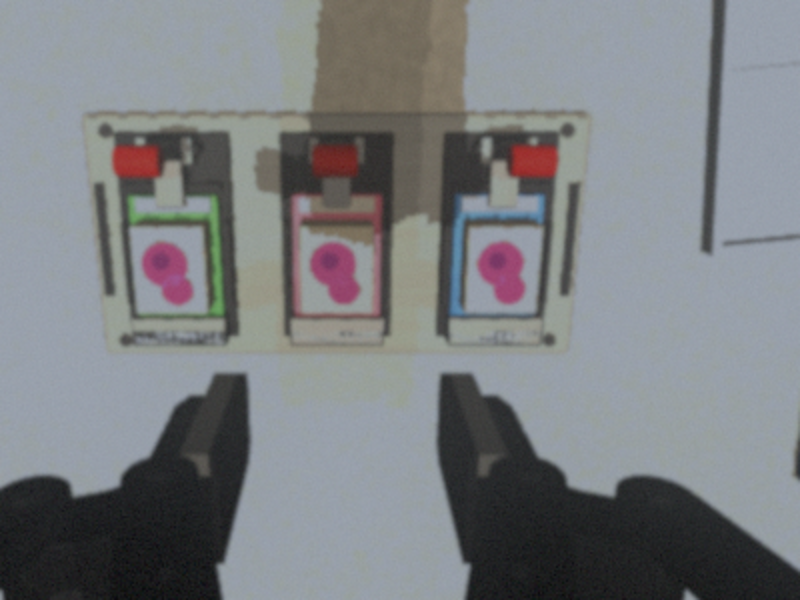

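All three blocks lie flat within 1 mm of their seats. The noses are over the labels, and the knobs at (136,162), (335,160) and (535,160) stand right over their hinges with tops at 92 mm. The robot touches nothing.

```bash
python3 -c "
from cell import ctrl
print(ctrl.finish_job())"
```

```text
the job is handed in; nothing more can be done
None
```

The job is handed in, with no verdict returned: green, pink and blue are seated flat in sockets 1, 2 and 3, all three levers are fully shut, and the arm never went near the slide boxes or the jar.

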